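# Strip the tight cover from a leaning vise and put it in its nest

## Task

Pull the black cover off the jaw of the leaning vise, straight off against its snaps, and set it rib up, fully down in the empty plywood nest whose pocket fits it. Put it down rather than dropping it, and leave everything else on the bench where it is.

Things in the scene. Friction and masses are not known exactly. Their poses are not given: they have to be found in the camera images.
- vise: blue bench vise bolted down, 180 mm high with the cover on. Origin: on the bench at the centre of its round base; z up. Its head leans 38 degrees towards the vise's -x side (the robot's side); a 90 mm clamping bar is at the low end, 80 mm from the base. The far (+x) jaw wears the black cover; the near jaw, 77 mm away, is bare and ends about 8 mm lower (along the lean) than the cover's shoulder
- jaw_seat (a point): seat of the cover on the far jaw: coincides with the cover's origin and axes while the cover is on. Axes of the leaning head: z is the jaw's own upward direction (38 degrees off vertical), along which the cover slides off; y along the jaw; x across it. The jaw's tongue, 14 x 78 mm, reaches 19 mm up into the cover with 1 mm of play on each side
- cover: black plastic jaw cover, about 90 g: open-bottomed cap 26 (x) x 90 (y) x 24 mm (z) with a pull rib along all its top, 12 (x) x 90 mm (y), from 24 to 46 mm above the origin. Origin: centre of the open underside; z points out through the rib. Held on the far jaw by a sprung ball at each end: about 12 to 18 N straight along its own z snaps it loose in the first 8 mm; clear of the jaw after 20 mm
- nest_wide: plywood block 56 x 120 x 18 mm fixed to the bench, with a rectangular pocket 32 mm (x) x 96 mm (y), 12 mm deep: the one that fits the cover, with 3 mm of play on each side. Origin: centre of its underside; z up
- nest_wide_in (a point): centre of the pocket's floor in nest_wide, 6 mm above the bench; axes as the block's
- nest_square: plywood block 84 x 84 x 18 mm fixed to the bench, with an empty pocket 60 x 60 mm, 12 mm deep; too short for the cover. Origin: centre of its underside
- nest_narrow: plywood block 44 x 124 x 18 mm fixed to the bench, with a pocket 16 mm (x) x 96 mm (y), 12 mm deep, that holds a steel bar; too narrow for the cover. Origin: centre of its underside
- parallel: flat steel bar 10 x 90 x 20 mm, lying in the pocket of nest_narrow and standing 8 mm above its rim. Origin: centre of its underside; y along its length. Bystander
- vblock: dark steel block 50 x 50 x 42 mm with a slot along its top, standing on the bench. Origin: centre of its underside. Bystander
- hammer: hammer with wooden handle, lying on the bench. Bystander
- wrench: flat steel wrench lying on the bench. Bystander
- screwdriver: screwdriver lying on the bench. Bystander
- bearing: steel ring 48 mm across, 14 mm high, lying flat on the bench. Bystander
- spraycan_a: upright metal bottle, 60 mm across, 170 mm high, on the bench beyond the vise. Origin: centre of its underside. Bystander
- spraycan_b: a second bottle, like spraycan_a. Bystander
Not all that is in view belongs to the job. Several things have the shape of the cover; the one meant has the colours described above. Several things have the shape of the vise; the one meant has the colours described above.

How it is judged (in metres and radians):
On the way:
1. the cover is pulled clear off the jaw (more than 30 mm from its seat) (distance between cover and jaw_seat above 0.03 m), for 0.1 s.
At the end, for the whole second after the job is handed in: The cover lies released and at rest in the pocket of nest_wide: origin within 6 mm of the pocket's centre and within 4 mm of its floor, rib up within 0.08 rad, its length along the pocket within 0.1 rad (either way round) (horizontal distance between cover and nest_wide_in below 0.006 m and z of cover in the frame of nest_wide_in below 0.004 m and angle between cover's own z axis and vertical below 0.08 rad and angle between the y axis of cover and the y axis of nest_wide_in, either way round below 0.1 rad and linear speed of cover below 0.01 m/s and contact force between the fingers and cover below 0.05 N); the robot touches nothing.
It fails at once if the cover is dropped: it moves faster than 0.6 m/s out of the fingers (a fall of about 2 cm) (contact force between the fingers and cover below 0.05 N and linear speed of cover above 0.6 m/s).
It fails at once if another loose thing on the bench is moved by more than 15 mm (distance of any of parallel, vblock, hammer, wrench, screwdriver, bearing, spraycan_a, spraycan_b from where it was at the start of the episode above 0.015 m).
It also fails if it takes over 45 s, if anything falls off the work surface, if the arm or the gripper's body presses on something with over 40 N, if the wrist force passes 120 N, or if a joint passes its speed limit or range.

## Robot

A 6-joint arm with a two-finger parallel gripper is mounted at the origin on the work surface. World frame = base frame: x ahead of the robot, y to its left, z up, the work surface at z = 0. Lengths are in m, angles in degrees, forces in N, time in s.
With the tool pointing down it reaches from about 0.375 to 0.9 m from the base axis. Payload 3.1 kg.
Tool frame: the origin (TCP) lies between the finger pads; the fingertips stand 11 mm ahead of it and the grasp point (between the pads) lies 8 mm behind it; x points along the fingers, y is the direction in which the jaws open and shut, and the axes are right-handed (so a half turn about x gives the same grasp; the last joint's range is limited). The gripper opens to 87 mm and grips with 3 to 60 N. Pads are 19 mm wide; open, the fingers measure 117 mm over their backs; the gripper's body (75 mm by 190 mm) begins 51 mm behind the grasp point.
Start: joints at [54.746, 30.224, 82.088, -0, 67.689, -10.227], TCP at [0.264, 0.566, 0.234] pointing down, gripper open.
Joint ranges: [-176.69, 176.69], [-43.24, 126.21], [12.49, 139.97], [-82, 262], [0, 151.66], [-163.58, 163.58]. Speed limits (degrees/s): [159.86, 159.86, 180, 180, 180, 180].

## Interface

Orientations are given as a 3x3 rotation matrix whose columns are the frame's x, y, z axes.
In Python, from rig import bot gives the robot as it stands.
- The arm moves only by the shell command python3 -m inch 'ROWS' [OPENING]. ROWS is a JSON object of lists of equal length, an entry for each row: "dp": the shift along the tool's x, y, z in mm, a list of three; "yaw": the turn about the tool's x in degrees. In form: {"dp": [[tx, ty, tz], ...], "yaw": [yaw, ...]}. A call has 1 to 20 rows; each row shifts and turns the commanded pose from where the row before left it, along the tool's axes as they then stand; what a row does not reach is not made up. A row lasts 1/12 s, in which the tool goes at most 41.7 mm and 7.16 degrees, less where a joint would pass 70% of its speed; a pose out of reach is approached as far as the arm can. A call is refused whole if a number of a shift passes 41.7 or a number of a turn 7.16, either way. A call with a gripper value outside its range is refused whole. OPENING is the finger opening in mm, from 0 to 87, set as the call begins (- or left out, the last holds). The fingers move at their own pace and stop on an object; the grip force is fixed at half the most. Time passes only in rows, so rows that do not move let the fingers close. It gives the time, the measured TCP pose, the force and the opening at its end, in the units of the state.
- bot.read_state(): the state, without advancing time (a new reading comes with each control period).
- bot.capture(name): name is "scene" or "top" or "wrist"; returns a dict with "color" (400x640x3 uint8, red, green, blue), "intrinsics" (3x3 intrinsics, pixels), "k1" (the pictures are not rectified: a ray, as slopes to the right and down, at radius r is drawn at 1 + k1 r^2 times it, then the intrinsics apply), "pose" (4x4, takes a point from camera to world coordinates). Camera axes: x right, y down, z forward; pixel columns grow to the right and rows downward; lengths in m; the calibration is good to about 2 mm. A picture is of the moment at which its call begins. There is no depth.
- bot.hand_in(): hands the job in, once; it reports no verdict.
The state is a dict: "time_s": time; "joint_positions": joint angles; "qvel": joint speeds; "tau": joint torques, N m; "position": TCP position; "tcp_rot": TCP orientation; "force": force on the tool from outside, world axes, zero at the start; "moment": the same for the moment, N m; "opening": opening from 0.0 (shut) to 1.0 (fully open).
Only numpy, scipy, OpenCV 4.12 (cv2) and the standard library are available. Lean on these libraries where they do the work, as an engineer would, in place of code of your own. Each camera call takes 0.05 s, during which the arm holds its last target.

## Working session

There is one attempt and no reset: what is moved stays moved. The work goes in short steps, Python scripts to look and compute and a shell command to move; the robot and the scene stay as the last step left them, time stands still between calls to the robot, and variables do not carry over. Pictures are saved under pics/ and viewed, and the job is handed in when it is done.

```bash
ls; mkdir -p pics; python3 - <<'E'
from rig import bot
import cv2,numpy as np
s=bot.read_state(); print(s)
for n in("scene","top","wrist"):
    c=bot.capture(n); cv2.imwrite(f"pics/{n}0.png",c["color"][:,:,::-1]); print(n,c["intrinsics"],c["k1"],np.round(c["pose"],4))
E
```

```text
pics
{'time_s': 0.0, 'joint_positions': array([ 5.47460970e+01,  3.02779846e+01,  8.21568091e+01, -1.40918738e-03,
        6.76883573e+01, -1.02255123e+01]), 'qvel': array([-0.06752671,  0.0231084 ,  0.0136097 , -0.00650795,  0.11281981,
       -0.04567069]), 'tau': array([-1.64837929e-03, -4.40035379e+01, -1.76593351e+01,  6.31833239e-02,
        5.81951207e-02, -1.43095363e-04]), 'position': array([0.2639625 , 0.56574013, 0.23257978]), 'tcp_rot': array([[-1.22204805e-03,  4.23057519e-01,  9.06102004e-01],
       [-1.76832869e-03,  9.06100350e-01, -4.23059131e-01],
       [-9.99997690e-01, -2.11928476e-03, -3.59193416e-04]]), 'force': array([ 0.03148756, -0.0423247 ,  0.03596677]), 'moment': array([ 0.01363702, -0.03116443,  0.05812537]), 'opening': 0.999306271300468}
scene [[510.04056995   0.         324.86010357]
 [  0.         510.04056995 196.44329971]
 [  0.           0.           1.        ]] -0.1532093446093888 [[ 0.6413  0.4703 -0.6063  1.3204]
 [ 0.7672 -0.3841  0.5136 -0.6063]
 [ 0.0086 -0.7945 -0.6072  0.8512]
 [ 0.      0.      0.      1.    ]]
top [[447.57527945   0.         314.7218483 ]
 [  0.         447.57527945 206.81575447]
 [  0.           0.           1.        ]] 0.021090121141128546 [[ 0.0445 -0.9764  0.2112  0.3615]
 [-0.999  -0.0425  0.0142  0.0041]
 [-0.0049 -0.2116 -0.9773  1.0733]
 [ 0.      0.      0.      1.    ]]
wrist [[354.81798018   0.         321.80747811]
 [  0.         354.81798018 198.69230442]
 [  0.           0.           1.        ]] -0.021323481089950042 [[ 0.4228  0.8718  0.2474  0.1961]
 [ 0.9062 -0.406  -0.1181  0.5979]
 [-0.0025  0.2741 -0.9617  0.384 ]
 [ 0.      0.      0.      1.    ]]
```

View pics/scene0.png

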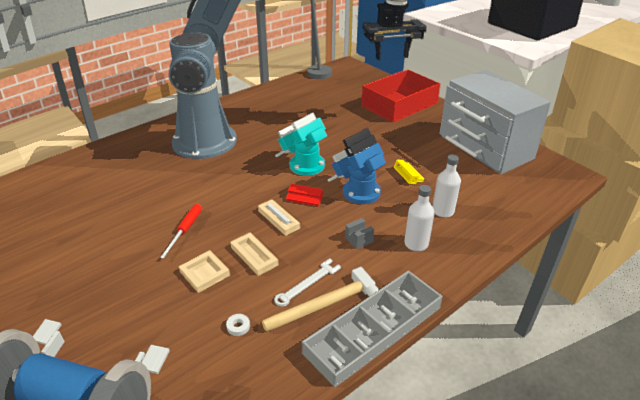

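View pics/top0.png

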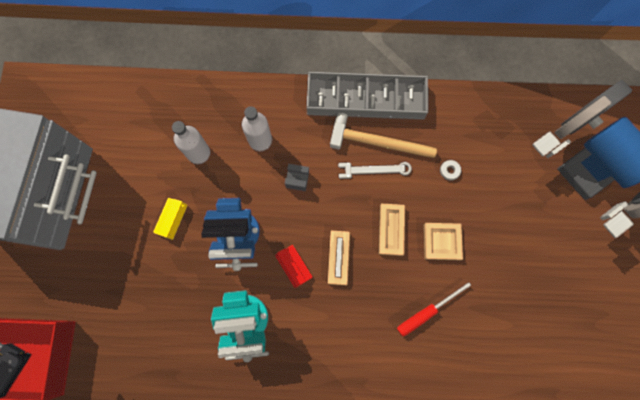

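View pics/wrist0.png

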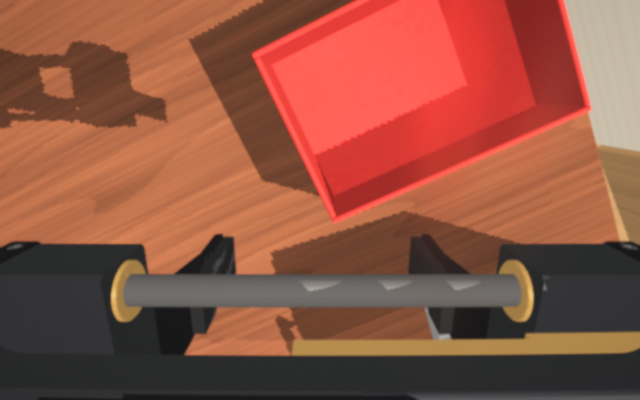

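The scene picture shows the blue vise with the black cover at about (360,165), and the top picture shows it at (228,228). The teal vise with the white cover is a decoy. The empty nest that looks wide is at top (392,230). I'll zoom in to pick pixels.

```bash
python3 - <<'E'
import cv2
t=cv2.imread("pics/top0.png");s=cv2.imread("pics/scene0.png")
def crop(im,x,y,w,h,f,n): cv2.imwrite(n,cv2.resize(im[y:y+h,x:x+w],None,fx=f,fy=f,interpolation=cv2.INTER_CUBIC))
crop(t,190,190,90,90,6,"pics/c_tv.png"); crop(t,320,195,150,80,5,"pics/c_tn.png")
crop(s,315,115,90,95,6,"pics/c_sv.png"); crop(s,170,190,140,110,5,"pics/c_sn.png")
E
```

```text
(no output)
```

View pics/c_tv.png

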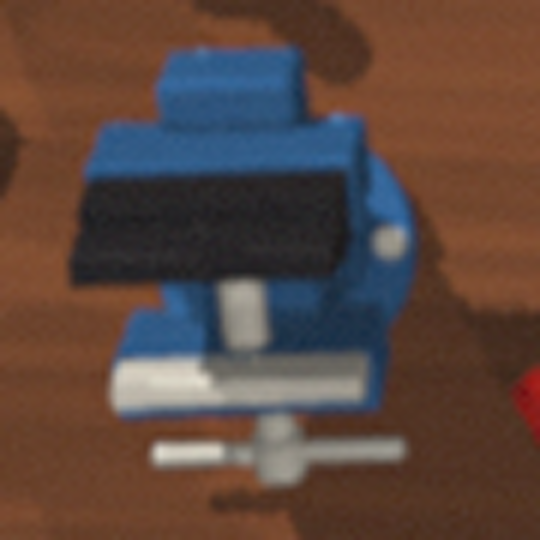

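View pics/c_tn.png

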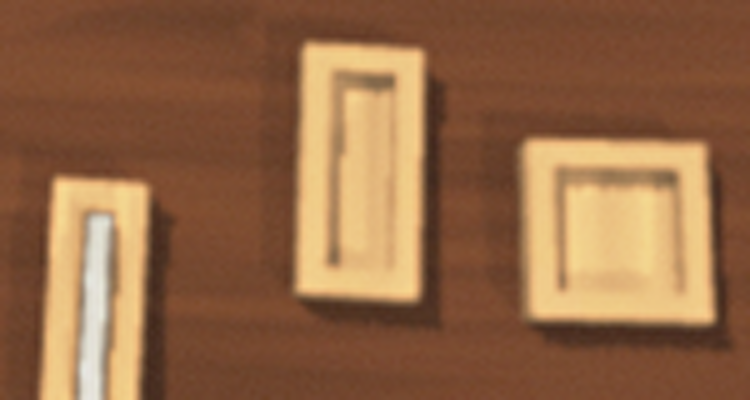

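View pics/c_sv.png

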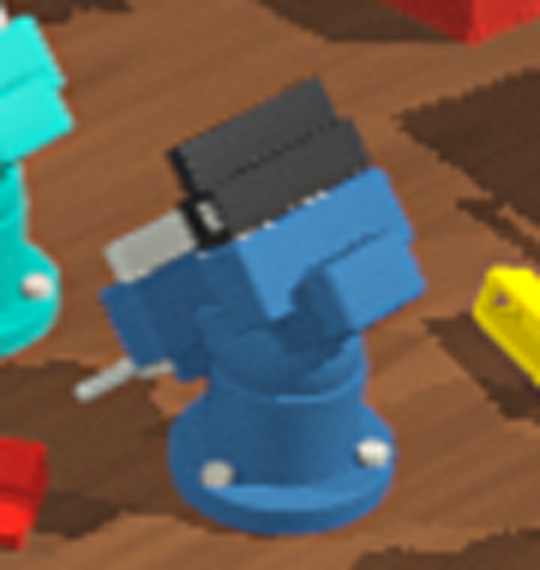

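View pics/c_sn.png

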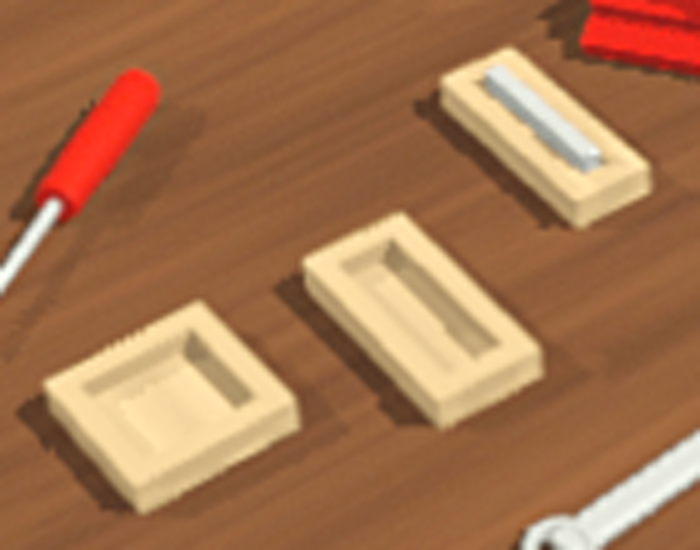

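```bash
cat > h.py <<'E'
import cv2,numpy as np
from scipy.optimize import minimize
def proj(c,P):
    T=np.linalg.inv(c["pose"]); K=np.array(c["intrinsics"]); d=np.array([c["k1"],0,0,0,0.])
    return cv2.projectPoints(np.asarray(P,float).reshape(-1,1,3),cv2.Rodrigues(T[:3,:3])[0],T[:3,3],K,d)[0].reshape(-1,2)
def box(x0,x1,y0,y1,z0,z1): return np.array([[x,y,z] for x in(x0,x1) for y in(y0,y1) for z in(z0,z1)],float)
def Rz(a): a=np.radians(a); return np.array([[np.cos(a),-np.sin(a),0],[np.sin(a),np.cos(a),0],[0,0,1]])
def Ry(a): a=np.radians(a); return np.array([[np.cos(a),0,np.sin(a)],[0,1,0],[-np.sin(a),0,np.cos(a)]])
COVER=[box(-.013,.013,-.045,.045,0,.024),box(-.006,.006,-.045,.045,.024,.046)]
WIDE=[box(-.028,.028,-.06,.06,0,.018)]
F=4
def sil(c,boxes,R,t,roi):
    x,y,w,h=roi; m=np.zeros((h*F,w*F),np.uint8)
    for b in boxes:
        p=(proj(c,b@R.T+t)-[x,y]+.5)*F
        cv2.fillConvexPoly(m,np.round(cv2.convexHull(p.astype(np.float32))*16).astype(np.int32),1,shift=4)
    return m
def up(mask,roi):
    x,y,w,h=roi; return cv2.resize(mask[y:y+h,x:x+w].astype(np.float32),None,fx=F,fy=F,interpolation=cv2.INTER_LINEAR)
def fit(views,boxes,pose,p0,step):
    # views: (cam, mask, roi)
    M=[up(m,r) for _,m,r in views]
    def cost(p):
        R,t=pose(p); e=0
        for (c,_,r),m in zip(views,M): e+=np.abs(sil(c,boxes,R,t,r)-m).sum()/m.sum()
        return e
    best=None
    p=np.array(p0,float)
    for k in(1,.5,.25):
        S=np.vstack([p]+[p+np.eye(len(p))[i]*step[i]*k for i in range(len(p))])
        r=minimize(cost,p,method="Nelder-Mead",options=dict(initial_simplex=S,maxiter=250,xatol=1e-5,fatol=1e-4)); p=r.x
    return p,r.fun
E
python3 - <<'E'
from h import *
from rig import bot
import pickle
C={n:bot.capture(n) for n in("scene","top")}
pickle.dump(C,open("C0.pkl","wb"))
hsv={n:cv2.cvtColor(C[n]["color"],cv2.COLOR_RGB2HSV).astype(int) for n in C}
wood={n:((C[n]["color"].min(2)>85)&(abs(hsv[n][...,0]-18)<8)&(hsv[n][...,2]>150)) for n in C}
blk={n:((C[n]["color"].astype(int).max(2)<75)&(np.ptp(C[n]["color"].astype(int),axis=2)<22)) for n in C}
rn={"top":(372,196,42,66),"scene":(225,228,60,52)}
rc={"top":(196,212,60,32),"scene":(338,124,44,40)}
def ray(c,uv,z):
    q=cv2.undistortPoints(np.array([[uv]],float),c["intrinsics"],np.array([c["k1"],0,0,0,0.]))[0,0]
    d=c["pose"][:3,:3]@[q[0],q[1],1]; o=c["pose"][:3,3]; return o+d*(z-o[2])/d[2]
n0=ray(C["top"],(392,230),.018); c0=ray(C["top"],(225,228),.155); print(n0,c0)
pn=lambda p:(Rz(p[2]),np.array([p[0],p[1],0]))
p,f=fit([(C[n],wood[n],rn[n]) for n in C],WIDE,pn,[n0[0],n0[1],0],[.01,.01,5]); print("nest",p,f)
for n in C:
    q,f2=fit([(C[n],wood[n],rn[n])],WIDE,pn,p,[.005,.005,3]); print(n,q,f2)
pc=lambda p:(Rz(p[3])@Ry(-38),p[:3])
q,f=fit([(C[n],blk[n],rc[n]) for n in C],COVER,pc,[c0[0]+.02,c0[1],.134,0],[.01,.01,.01,5]); print("cover",q,f)
out=[]
for n in C:
    im=C[n]["color"][:,:,::-1]
    for r,B,(R,t),mk in((rn[n],WIDE,pn(p),wood[n]),(rc[n],COVER,pc(q),blk[n])):
        x,y,w,h=r; o=cv2.resize(im[y:y+h,x:x+w],None,fx=F,fy=F,interpolation=cv2.INTER_CUBIC)
        o2=o.copy()
        for b in B:
            hl=cv2.convexHull((((proj(C[n],b@R.T+t))-[x,y]+.5)*F).astype(np.float32)).astype(np.int32); cv2.polylines(o,[hl],True,(0,255,0),1)
        o2[up(mk[:,:],r)>.5]=(255,0,255)
        out.append(np.vstack([o,o2]))
H=max(o.shape[0] for o in out); out=[cv2.copyMakeBorder(o,0,H-o.shape[0],0,0,0) for o in out]
cv2.imwrite("pics/fit0.png",cv2.resize(np.hstack(out),None,fx=.95,fy=.95))
E
```

```text
[ 0.54106537 -0.16700942  0.018     ] [0.50680267 0.20170023 0.155     ]
nest [  0.54459823  -0.16700691 -91.4548101 ] 0.20491454005241394
scene [  0.54098695  -0.16708914 -91.05721625] 0.10803181678056717
top [  0.54589895  -0.16677429 -91.31138457] 0.061786726117134094
cover [0.51810086 0.20171329 0.14003182 5.4306366 ] 0.4588792622089386
```

View pics/fit0.png

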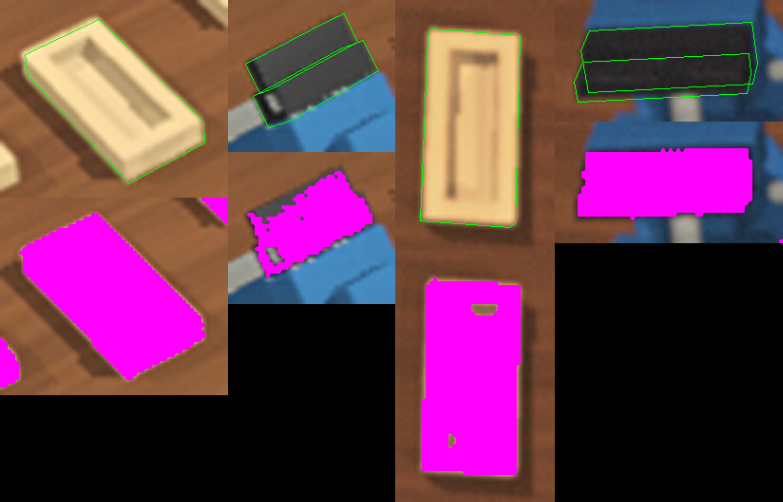

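```bash
python3 - <<'E'
from h import *
import pickle
C=pickle.load(open("C0.pkl","rb"))
rc={"top":(196,212,60,32),"scene":(338,124,44,40)}
blk={n:((C[n]["color"].astype(int).max(2)<(75 if n=="top" else 92))&(np.ptp(C[n]["color"].astype(int),axis=2)<25)).astype(np.uint8) for n in C}
blk={n:cv2.morphologyEx(blk[n],cv2.MORPH_CLOSE,np.ones((5,5),np.uint8)) for n in C}
pc=lambda p:(Rz(p[3])@Ry(-38),p[:3])
views=[(C[n],blk[n],rc[n]) for n in C]
for s in([.52,.2017,.14,3],[.53,.2,.13,-3],[.525,.2,.135,8]):
    q,f=fit(views,COVER,pc,s,[.01,.01,.01,5]); print("cover",q,f)
out=[]
for n in C:
    im=C[n]["color"][:,:,::-1]; R,t=pc(q)
    x,y,w,h=rc[n]; o=cv2.resize(im[y:y+h,x:x+w],None,fx=F,fy=F,interpolation=cv2.INTER_CUBIC);o2=o.copy()
    for b in COVER:
        hl=cv2.convexHull((((proj(C[n],b@R.T+t))-[x,y]+.5)*F).astype(np.float32)).astype(np.int32); cv2.polylines(o,[hl],True,(0,255,0),1)
    o2[up(blk[n],rc[n])>.5]=(255,0,255); out.append(np.vstack([o,o2]))
H=max(o.shape[0] for o in out); out=[cv2.copyMakeBorder(o,0,H-o.shape[0],0,0,0) for o in out]
cv2.imwrite("pics/fit1.png",cv2.resize(np.hstack(out),None,fx=1.8,fy=1.8))
E
```

```text
cover [0.51796077 0.20103409 0.1417693  5.28958313] 0.25055938959121704
cover [0.51768986 0.20182941 0.14186961 5.45231026] 0.2505362927913666
cover [0.51774158 0.20110402 0.14164077 5.52436414] 0.2488870620727539
```

View pics/fit1.png

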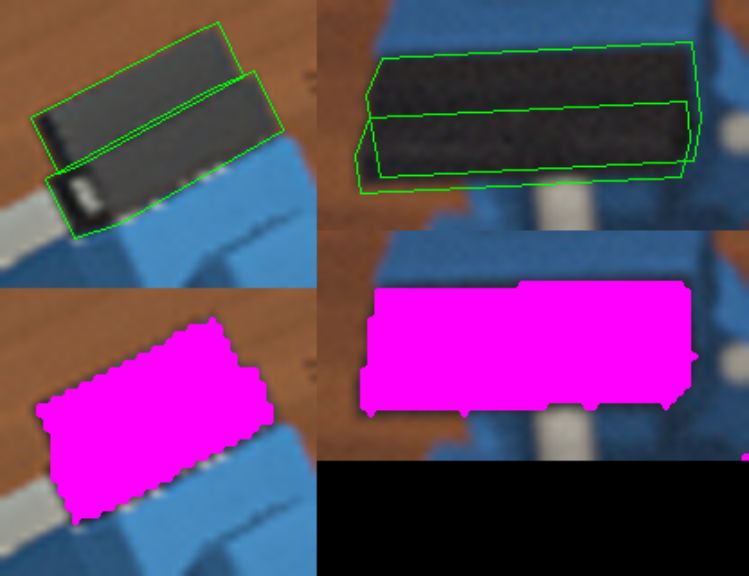

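```bash
python3 -m inch '{"dp":[[-13,0,0],[-13,0,0],[-13,0,0],[-13,0,0],[-13,0,0],[-13,0,0],[-13,0,0],[-13,0,0],[-13,0,0]],"yaw":[6.8,6.8,6.8,6.8,6.8,6.8,6.8,6.8,6.8]}'
python3 -m inch '{"dp":[[0,23.4,40.2],[0,23.4,40.2],[0,23.4,40.2],[0,23.4,40.2],[0,23.4,40.2],[0,23.4,40.2],[0,23.4,40.2],[0,23.4,40.2],[0,23.4,40.2],[0,0,0],[0,0,0]],"yaw":[0,0,0,0,0,0,0,0,0,0,0]}'
python3 - <<'E'
from rig import bot
import cv2,numpy as np,pickle
c=bot.capture("wrist"); cv2.imwrite("pics/w1.png",c["color"][:,:,::-1]); pickle.dump(c,open("w1.pkl","wb"))
s=bot.read_state();print(np.round(s["joint_positions"],1),np.round(s["tcp_rot"],3),s["position"])
E
```

```text
time_s: 1.0
position: [0.2642, 0.5661, 0.351]
tcp_rot: [[-0.0, 0.998, 0.06], [-0.0, 0.06, -0.998], [-1.0, -0.0, 0.0]]
force: [-0.4, 0.2, 0.9]
opening: 1.0
time_s: 1.92
position: [0.4751, 0.2534, 0.3504]
tcp_rot: [[-0.001, 0.998, 0.061], [0.0, 0.061, -0.998], [-1.0, -0.0, -0.0]]
force: [0.4, 0.3, 0.6]
opening: 0.997
[16.3 16.5 85.5  0.  78.  12.7] [[-0.001  0.998  0.063]
 [ 0.001  0.063 -0.998]
 [-1.    -0.001 -0.001]] [0.47403311 0.25477155 0.35034593]
```

View pics/w1.png

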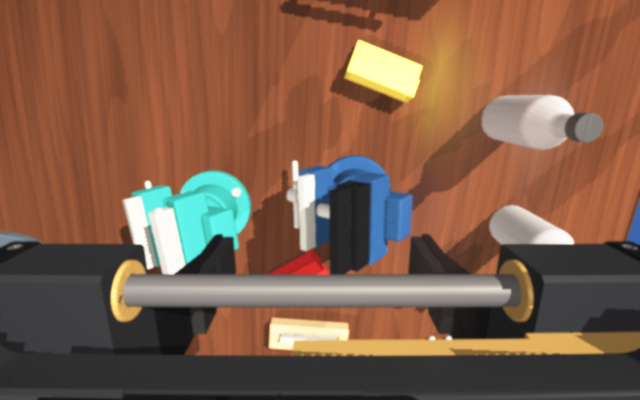

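```bash
cat > fw.py <<'E'
from h import *
import pickle,sys
def run(pk,roi,thr=60,p0=(.518,.201,4),png=None):
    c=pickle.load(open(pk,"rb")); im=c["color"].astype(int)
    m=((im.max(2)<thr)&(np.ptp(im,axis=2)<25)).astype(np.uint8); m=cv2.morphologyEx(m,cv2.MORPH_CLOSE,np.ones((3,3),np.uint8))
    pc=lambda p:(Rz(p[2])@Ry(-38),np.array([p[0],p[1],.140]))
    q,f=fit([(c,m,roi)],COVER,pc,p0,[.01,.01,5]); print(q,f)
    x,y,w,h=roi; o=cv2.resize(c["color"][y:y+h,x:x+w,::-1],None,fx=F,fy=F,interpolation=cv2.INTER_CUBIC);o2=o.copy()
    R,t=pc(q)
    for b in COVER:
        hl=cv2.convexHull((((proj(c,b@R.T+t))-[x,y]+.5)*F).astype(np.float32)).astype(np.int32); cv2.polylines(o,[hl],True,(0,255,0),1)
    o2[up(m,roi)>.5]=(255,0,255)
    cv2.imwrite(png,np.hstack([o,o2]))
E
python3 -c "
from fw import run
run('w1.pkl',(318,170,65,105),60,png='pics/fw1.png')"
```

```text
[0.51819907 0.20061647 2.98222543] 0.08924877643585205
```

View pics/fw1.png

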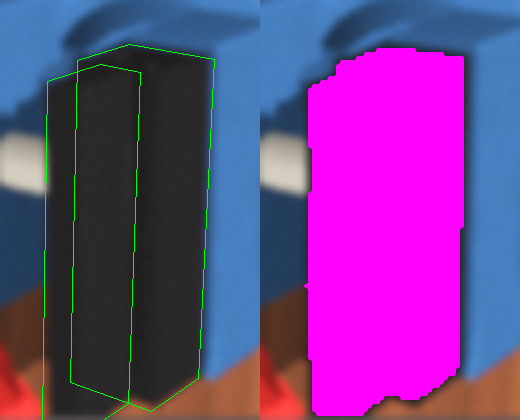

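```bash
python3 -m inch '{"dp":[[0,31,22.5],[0,31,22.5],[0,31,22.5],[0,31,22.5],[0,31,22.5],[0,31,22.5],[0,31,22.5],[0,31,22.5],[0,31,22.5],[0,31,22.5],[0,20,0],[0,20,0],[0,20,0],[0,20,0]],"yaw":[0,0,0,0,0,0,0,0,0,0,0,0,0,0]}'
python3 -m inch '{"dp":[[0,20,0],[0,20,0],[0,20,0],[0,20,0],[0,20,0],[0,20,0],[0,0,0]],"yaw":[0,0,0,0,0,0,0]}'
python3 - <<'E'
from rig import bot
import numpy as np
s=bot.read_state();print(np.round(s["joint_positions"],1))
E
```

```text
time_s: 3.13
position: [0.8781, 0.0598, 0.3501]
tcp_rot: [[-0.001, 0.998, 0.069], [0.001, 0.069, -0.998], [-1.0, -0.001, -0.001]]
force: [0.4, -0.1, 0.1]
opening: 0.995
time_s: 3.72
position: [0.9252, 0.06, 0.3248]
tcp_rot: [[0.061, 0.996, 0.066], [0.004, 0.066, -0.998], [-0.998, 0.062, 0.0]]
force: [-0.6, 0.0, -1.2]
opening: 1.002
[ -3.3  57.4  12.5   0.4 106.6  -6.9]
```

The tool tilts when the arm is at its reach limit. I'll check whether the commanded pose keeps that tilt when it comes back in.

```bash
python3 -m inch '{"dp":[[0,30,0],[0,30,0],[0,30,0],[0,30,0],[0,30,0],[0,30,0],[0,30,0],[0,30,0],[0,0,0]],"yaw":[0,0,0,0,0,0,0,0,0]}'
python3 -c "
from rig import bot
import numpy as np
s=bot.read_state();print(np.round(s['joint_positions'],1))"
python3 -m inch '{"dp":[[0,-30,0],[0,-30,0],[0,0,0]],"yaw":[0,0,0]}'
python3 -c "
from rig import bot
import numpy as np
s=bot.read_state();print(np.round(s['joint_positions'],1))"
```

```text
time_s: 4.47
position: [0.9826, 0.0637, 0.2899]
tcp_rot: [[0.208, 0.976, 0.066], [0.014, 0.064, -0.998], [-0.978, 0.208, 0.0]]
force: [-0.6, -0.4, -1.1]
opening: 0.996
[-3.2 59.9 12.6  1.4 95.6 -6.7]
time_s: 4.72
position: [0.9154, 0.0609, 0.2683]
tcp_rot: [[0.178, 0.982, 0.066], [0.015, 0.065, -0.998], [-0.984, 0.178, -0.003]]
force: [0.2, 0.2, -2.3]
opening: 1.002
[-3.6 51.3 34.4  1.5 84.2 -7.4]
```

```bash
python3 -m inch '{"dp":[[0,40,0],[0,40,0],[0,40,0],[0,40,0],[0,40,0],[0,40,0],[0,40,0],[0,40,0],[0,40,0],[0,40,0],[0,40,0],[0,40,0]],"yaw":[0,0,0,0,0,0,0,0,0,0,0,0]}'
python3 -c "
from rig import bot
import numpy as np
s=bot.read_state();print(np.round(s['joint_positions'],1))"
```

```text
time_s: 5.72
position: [1.0554, 0.0687, 0.3231]
tcp_rot: [[0.461, 0.885, 0.066], [0.03, 0.059, -0.998], [-0.887, 0.462, 0.001]]
force: [-0.0, -0.4, 0.4]
opening: 0.996
[-3.2 59.6 12.5  3.2 80.6 -6.7]
```

```bash
python3 -m inch '{"dp":[[0,40,0],[0,40,0],[0,40,0],[0,40,0],[0,40,0],[0,40,0]],"yaw":[0,0,0,0,0,0]}'
python3 -m inch '{"dp":[[0,-20,0],[-5,-20,0],[-15,-20,0],[-20,-20,0],[-20,-20,0],[0,0,0]],"yaw":[0,0,0,0,0,0]}'
python3 -c "
from rig import bot
import numpy as np
s=bot.read_state();print(np.round(s['joint_positions'],1))"
```

```text
time_s: 6.22
position: [1.0798, 0.0705, 0.3823]
tcp_rot: [[0.588, 0.806, 0.066], [0.038, 0.053, -0.998], [-0.808, 0.59, 0.001]]
force: [-0.6, 0.5, 0.6]
opening: 0.997
time_s: 6.72
position: [0.9581, 0.0633, 0.3712]
tcp_rot: [[0.582, 0.81, 0.066], [0.039, 0.054, -0.998], [-0.812, 0.583, -0.0]]
force: [0.8, 0.4, 0.1]
opening: 1.0
[-4.3 41.1 47.8  5.7 55.8 -9.8]
```

```bash
python3 -m inch '{"dp":[[-11.3,-30.3,-10.4],[-11.3,-30.3,-10.4],[-11.3,-30.3,-10.4],[-11.3,-30.3,-10.4],[-11.3,-30.3,-10.4],[-11.3,-30.3,-10.4],[-11.3,-30.3,-10.4],[-11.3,-30.3,-10.4],[-11.3,-30.3,-10.4],[-11.3,-30.3,-10.4],[-11.3,-30.3,-10.4],[-11.3,-30.3,-10.4],[-11.3,-30.3,-10.4],[-11.3,-30.3,-10.4],[-11.3,-30.3,-10.4],[-11.3,-30.3,-10.4],[0,0,0],[0,0,0]],"yaw":[0,0,0,0,0,0,0,0,0,0,0,0,0,0,0,0,0,0]}' 40
python3 - <<'E'
from rig import bot
import cv2,numpy as np,pickle
c=bot.capture("wrist"); cv2.imwrite("pics/w2.png",c["color"][:,:,::-1]); pickle.dump(c,open("w2.pkl","wb"))
s=bot.read_state();R=s["tcp_rot"];print(np.round(s["joint_positions"],1),np.round(R,4),s["position"])
tgt=np.array([.4946,.1994,.1699]); print("to go tool mm",R.T@(tgt-s["position"])*1000)
E
```

```text
time_s: 8.22
position: [0.4816, 0.1893, 0.2398]
tcp_rot: [[0.589, 0.806, 0.064], [0.035, 0.054, -0.998], [-0.808, 0.59, 0.004]]
force: [0.0, 0.2, -0.7]
opening: 0.464
[ 12.   15.3 121.6 -35.    8.9  41.3] [[ 0.5897  0.8052  0.0629]
 [ 0.0344  0.0527 -0.998 ]
 [-0.8069  0.5907  0.0034]] [0.4828643  0.1891308  0.24022733]
to go tool mm [ 64.01902373 -31.5535807   -9.74948389]
```

View pics/w2.png

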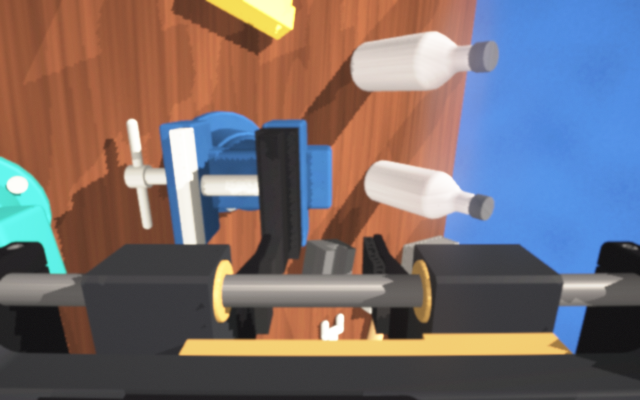

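```bash
python3 -m inch '{"dp":[[3,-5,-2],[3,-5,-2],[3,-5,-2],[3,-5,-2],[3,-5,-1],[3,-5,-1],[0,0,0],[0,0,0]],"yaw":[0,0,0,0,0,0,0,0]}'
python3 - <<'E'
from rig import bot
import cv2,numpy as np,pickle
c=bot.capture("wrist"); cv2.imwrite("pics/w3.png",c["color"][:,:,::-1]); pickle.dump(c,open("w3.pkl","wb"))
s=bot.read_state();R=s["tcp_rot"];print(np.round(s["joint_positions"],1),np.round(R,4),s["position"])
tgt=np.array([.4946,.1994,.1699]); print("to go tool mm",R.T@(tgt-s["position"])*1000)
E
python3 -c "
from fw import run
run('w3.pkl',(240,110,110,150),60,png='pics/fw3.png')"
```

```text
time_s: 8.93
position: [0.4691, 0.1977, 0.2087]
tcp_rot: [[0.587, 0.807, 0.063], [0.033, 0.054, -0.998], [-0.809, 0.588, 0.005]]
force: [0.0, 0.7, -0.2]
opening: 0.457
[ 14.   19.1 124.5 -81.8   6.4  90. ] [[ 0.5869  0.8072  0.063 ]
 [ 0.0326  0.0542 -0.998 ]
 [-0.809   0.5878  0.0055]] [0.4689096  0.19770265 0.20886234]
to go tool mm [46.65357824 -2.07433425 -0.28752961]
[0.51808218 0.20076459 4.94287582] 0.1776610016822815
```

View pics/w3.png

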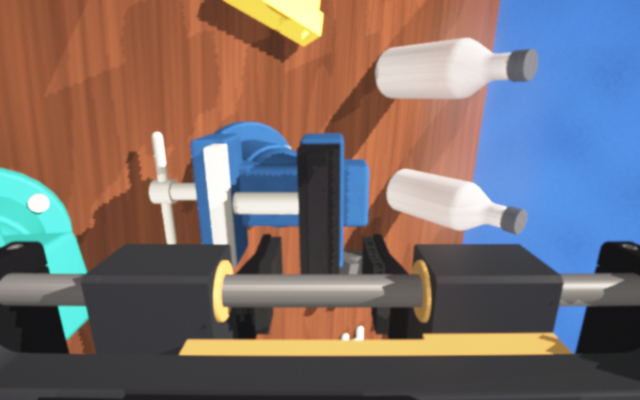

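View pics/fw3.png

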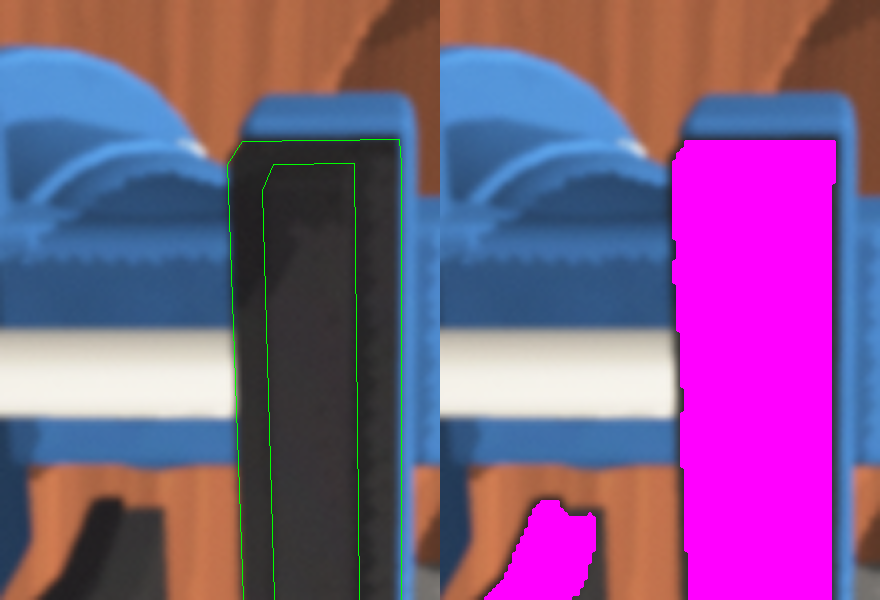

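```bash
cat > kin.py <<'E'
import numpy as np
from scipy.spatial.transform import Rotation as Ro
from scipy.optimize import least_squares
D=[(30.28,82.16,67.69,.6243,.2326),(16.5,85.5,78.0,.538,.350),(57.4,12.5,106.6,.9271,.3248),(59.9,12.6,95.6,.9847,.2899),(41.1,47.8,55.8,.960,.3712),(59.6,12.5,80.6,1.0576,.3231)]
A=[];b=[]
r=np.radians
for q2,q3,q5,R,Z in D:
    a,c,e=r(q2),r(q2+q3),r(q2+q3+q5)
    A.append([1,0,np.sin(a),np.sin(c),np.cos(c),np.sin(e)]);b.append(R)
    A.append([0,1,np.cos(a),np.cos(c),-np.sin(c),np.cos(e)]);b.append(Z)
x,res,rk,sv=np.linalg.lstsq(np.array(A),np.array(b),rcond=None)
a0,z0,a1,a2,bb,L=x
if __name__=="__main__": print("a0,z0,a1,a2,b,L",x,"res",np.abs(np.array(A)@x-b).max(),sv)
def fk(q):
    q=np.radians(q); s=q[1]+q[2]
    M=lambda ax,t:Ro.from_rotvec(np.array(ax)*t).as_matrix()
    # arm-plane frame: x radial, z up; forearm direction at angle s from vertical
    R1=M([0,0,1],q[0]); R3=M([0,1,0],s)
    wp=np.array([a0+a1*np.sin(q[1])+a2*np.sin(s)+bb*np.cos(s),0,z0+a1*np.cos(q[1])+a2*np.cos(s)-bb*np.sin(s)])
    # wrist: roll about forearm (z of R3), pitch about y, roll about tool
    Rt=R3@M([0,0,1],q[3]*S4)@M([0,1,0],q[4])@M([0,0,1],q[5]*S6)
    # tool x = local z ; tool y at q6=0 vertical: radial => local -x ; 
    T=np.array([[0,-1,0],[0,0,-1],[1,0,0]],float)  # columns: tool x,y,z in local
    Rt=R1@Rt@T
    return R1@wp+L*Rt[:,0],Rt
S4=S6=1
E
python3 kin.py
python3 - <<'E'
import kin,numpy as np
T=[([54.746,30.278,82.157,0,67.689,-10.2255],None),([12,15.3,121.6,-35,8.9,41.3],None),([14,19.1,124.5,-81.8,6.4,90],None)]
for s4 in(1,-1):
  for s6 in(1,-1):
    kin.S4,kin.S6=s4,s6; print(s4,s6)
    for q,_ in T: p,R=kin.fk(q); print(np.round(p,3),np.round(R,2).tolist())
E
```

```text
a0,z0,a1,a2,b,L [0.01560325 0.27948998 0.58162551 0.38863452 0.11221276 0.29680967] res 0.000695936857091739 [4.50358509 3.78611777 0.95809336 0.51034417 0.43655152 0.11858466]
1 1
[0.361 0.51  0.233] [[-0.0, 0.42, 0.91], [-0.0, 0.91, -0.42], [-1.0, -0.0, -0.0]]
[0.52  0.084 0.24 ] [[0.59, 0.81, 0.06], [0.03, 0.05, -1.0], [-0.81, 0.59, 0.0]]
[0.51  0.093 0.209] [[0.59, 0.81, 0.06], [0.03, 0.05, -1.0], [-0.81, 0.59, 0.01]]
1 -1
[0.361 0.51  0.233] [[-0.0, 0.71, 0.7], [-0.0, 0.7, -0.71], [-1.0, -0.0, 0.0]]
[0.52  0.084 0.24 ] [[0.59, 0.04, 0.81], [0.03, 1.0, -0.08], [-0.81, 0.07, 0.58]]
[0.51  0.093 0.209] [[0.59, -0.81, -0.06], [0.03, -0.05, 1.0], [-0.81, -0.59, -0.01]]
-1 1
[0.361 0.51  0.233] [[-0.0, 0.42, 0.91], [-0.0, 0.91, -0.42], [-1.0, -0.0, -0.0]]
[0.509 0.135 0.24 ] [[0.55, 0.44, -0.71], [0.21, -0.89, -0.4], [-0.81, 0.07, -0.58]]
[0.494 0.157 0.209] [[0.53, -0.74, -0.41], [0.25, -0.33, 0.91], [-0.81, -0.59, 0.01]]
-1 -1
[0.361 0.51  0.233] [[-0.0, 0.71, 0.7], [-0.0, 0.7, -0.71], [-1.0, -0.0, 0.0]]
[0.509 0.135 0.24 ] [[0.55, 0.76, 0.35], [0.21, 0.28, -0.94], [-0.81, 0.59, -0.0]]
[0.494 0.157 0.209] [[0.53, 0.74, 0.41], [0.25, 0.33, -0.91], [-0.81, 0.59, -0.01]]
```

```bash
python3 - <<'E'
s=open("kin.py").read()
s=s.replace("b.append(R)\n","b.append(np.sqrt(R*R-DD*DD))\n").replace("r=np.radians\n","r=np.radians;DD=.1107\n").replace(",0,z0+a1*np.cos(q[1])",",DD,z0+a1*np.cos(q[1])")
s+='''
LO=np.array([-176.69,-43.24,12.49,-82,0,-163.58]);HI=np.array([176.69,126.21,139.97,262,151.66,163.58])
def ik(p,R,q0,wr=.3,lim=True):
    def f(q):
        P,Q=fk(q); return np.r_[(P-p)*1000,Ro.from_matrix(R@Q.T).as_rotvec()*1000*wr]
    q0=np.clip(q0,LO+.01,HI-.01) if lim else q0
    return least_squares(f,q0,bounds=(LO,HI) if lim else (-np.inf,np.inf),x_scale=1.)
'''
open("kin.py","w").write(s)
E
python3 kin.py
python3 - <<'E'
import kin,numpy as np
from rig import bot
s=bot.read_state()
print(s["joint_positions"],kin.fk(s["joint_positions"])[0],s["position"])
R=s["tcp_rot"];tgt=np.array([.4946,.1994,.1699])
zc=np.array([-.615,-.032,.788])
for nm,p in(("here",s["position"]),("grasp",tgt),("up40",tgt+.04*zc)):
  for q0 in(s["joint_positions"],[14,19,124,100,6,-90],[14,19,124,180,20,163],[14,19,124,180,20,-160],[14,19,124,0,10,0]):
    o=kin.ik(p,R,np.array(q0,float)); print(nm,np.round(o.x,1),round(o.cost,4))
E
```

```text
a0,z0,a1,a2,b,L [5.85102294e-04 2.80305071e-01 5.86963384e-01 3.91708348e-01
 1.14259272e-01 2.99679760e-01] res 0.0004065686831276061 [4.50358509 3.78611777 0.95809336 0.51034417 0.43655152 0.11858466]
[ 13.97872143  19.05282669 124.51800276 -81.84187208   6.38645718
  90.02876926] [0.47216444 0.19761168 0.20966527] [0.4689096  0.19770265 0.20886234]
here [ 14.1  18.9 124.8 -82.    6.5  90.3] 0.3339
here [   9.5   18.3  126.   148.3    0.  -143.7] 212.796
here [ 14.   19.3 125.5 262.    6.3 106.2] 5.2669
here [   9.5   18.3  126.   168.1    0.  -163.5] 212.796
here [ 14.1  18.9 124.8 -82.    6.5  90.3] 0.3339
grasp [ 13.5  24.4 121.6 -82.    6.   90. ] 106.2345
grasp [   8.9   24.6  124.1  167.8    3.4 -163.6] 274.2832
grasp [ 13.4  25.8 124.1 227.6   8.1 140.5] 0.0
grasp [   8.9   24.6  124.1  167.8    3.4 -163.6] 274.2832
grasp [ 13.5  24.4 121.6 -82.    6.   90. ] 106.2345
up40 [ 14.2  19.8 124.5 -82.    6.5  90.4] 8.8299
up40 [   9.6   19.1  125.8  156.9    0.  -152.2] 223.7088
up40 [ 14.2  20.2 125.3 261.7   6.5 106.7] 0.0
up40 [   9.6   19.1  125.8  168.2    0.  -163.6] 223.7088
up40 [ 14.2  19.8 124.5 -82.    6.5  90.4] 8.8299
```

```bash
python3 - <<'E'
import kin,numpy as np
from rig import bot
s=bot.read_state()
R=s["tcp_rot"];tgt=np.array([.4946,.1994,.1699])
for wr in(.3,.1,.02):
    o=kin.ik(tgt,R,s["joint_positions"],wr); P,Q=kin.fk(o.x); print(wr,np.round(o.x,1),np.round(Q,3).tolist(),(P-tgt)*1000,"tilt",np.degrees(np.arccos(-Q[2,0])))
E
python3 -m inch '{"dp":[[6,-1,0],[6,0,0],[6,0,0],[6,0,0],[0,0,0]],"yaw":[0,0,0,0,0]}'
python3 - <<'E'
from rig import bot
import numpy as np
s=bot.read_state();R=s["tcp_rot"];print(np.round(s["joint_positions"],1),np.round(R,3).tolist(),s["position"])
print("to go world",np.array([.4946,.1994,.1699])-s["position"])
print("to go tool mm",R.T@(np.array([.4946,.1994,.1699])-s["position"])*1000)
E
```

```text
0.3 [ 13.5  24.4 121.6 -82.    6.   90. ] [[0.553, 0.831, 0.06], [0.026, 0.055, -0.998], [-0.833, 0.553, 0.009]] [2.66742888 1.61304728 6.53790452] tilt 33.606831330189664
0.1 [ 13.3  24.9 121.8 -82.    5.9  90. ] [[0.543, 0.838, 0.06], [0.024, 0.056, -0.998], [-0.839, 0.544, 0.01]] [0.38887969 0.23420723 0.92947725] tilt 32.93297159212289
0.02 [ 13.3  25.  121.8 -82.    5.9  90. ] [[0.542, 0.839, 0.06], [0.023, 0.056, -0.998], [-0.84, 0.542, 0.011]] [0.01616194 0.00972736 0.03847617] tilt 32.82520279180681
time_s: 9.4
position: [0.484, 0.2003, 0.1956]
tcp_rot: [[0.576, 0.815, 0.061], [0.031, 0.053, -0.998], [-0.817, 0.576, 0.006]]
force: [0.3, -0.4, 0.8]
opening: 0.462
[ 13.7  21.5 122.9 -81.9   6.2  90.1] [[0.576, 0.815, 0.061], [0.031, 0.053, -0.998], [-0.817, 0.576, 0.006]] [0.48401452 0.20026883 0.19561781]
to go world [ 0.01058548 -0.00086883 -0.02571781]
to go tool mm [27.08240167 -6.23546951  1.36943266]
```

```bash
python3 -m inch '{"dp":[[2,-3,0.5],[2,-3,0.5],[2,-2,0.5],[3,0,0],[3,0,0],[0,0,0]],"yaw":[0,0,0,0,0,0]}'
python3 - <<'E'
from rig import bot
import numpy as np
s=bot.read_state();R=s["tcp_rot"];print(np.round(s["joint_positions"],1),np.round(R,3).tolist(),s["position"])
print("to go tool mm",R.T@(np.array([.4946,.1994,.1699])-s["position"])*1000)
E
```

```text
time_s: 9.9
position: [0.4861, 0.2003, 0.1887]
tcp_rot: [[0.567, 0.822, 0.061], [0.029, 0.054, -0.998], [-0.824, 0.567, 0.006]]
force: [-0.2, -0.1, 0.3]
opening: 0.458
[ 13.6  22.5 122.6 -81.9   6.1  90.1] [[0.567, 0.822, 0.061], [0.029, 0.054, -0.998], [-0.824, 0.567, 0.006]] [0.48612149 0.20031022 0.18869485]
to go tool mm [20.25482504 -3.7428004   1.30143423]
```

```bash
python3 -m inch '{"dp":[[3,-1,0.2],[3,-1,0.2],[3,-1,0.2],[3,-1,0.2],[3,-1,0.2],[3,-1,0.2],[0,0,0]],"yaw":[0,0,0,0,0,0,0]}'
python3 - <<'E'
from rig import bot
import numpy as np,cv2
s=bot.read_state();R=s["tcp_rot"];print(np.round(s["joint_positions"],1),np.round(R,3).tolist(),s["position"])
print("to go tool mm",R.T@(np.array([.4946,.1994,.1699])-s["position"])*1000)
c=bot.capture("wrist"); cv2.imwrite("pics/w4.png",c["color"][:,:,::-1])
c=bot.capture("scene"); cv2.imwrite("pics/s4.png",cv2.resize(c["color"][100:220,290:430,::-1],None,fx=5,fy=5,interpolation=cv2.INTER_CUBIC))
E
```

```text
time_s: 10.48
position: [0.4942, 0.2011, 0.1781]
tcp_rot: [[0.556, 0.829, 0.06], [0.027, 0.054, -0.998], [-0.831, 0.557, 0.008]]
force: [-0.2, -0.5, -0.6]
opening: 0.459
[ 13.4  24.1 121.7 -81.9   6.   90. ] [[0.556, 0.829, 0.06], [0.027, 0.054, -0.998], [-0.831, 0.557, 0.008]] [0.49422494 0.20107371 0.17813473]
to go tool mm [ 7.00368672 -4.36382772  1.63035839]
```

View pics/w4.png

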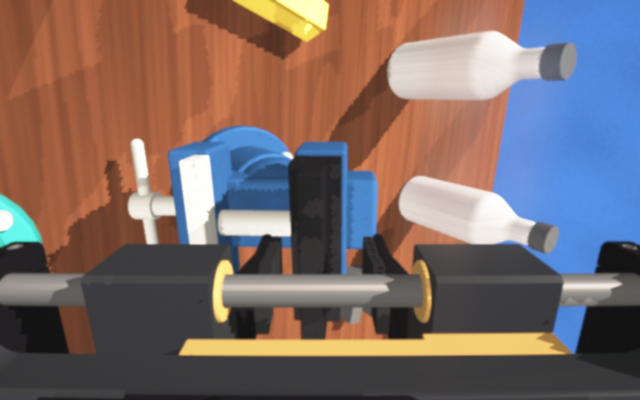

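View pics/s4.png

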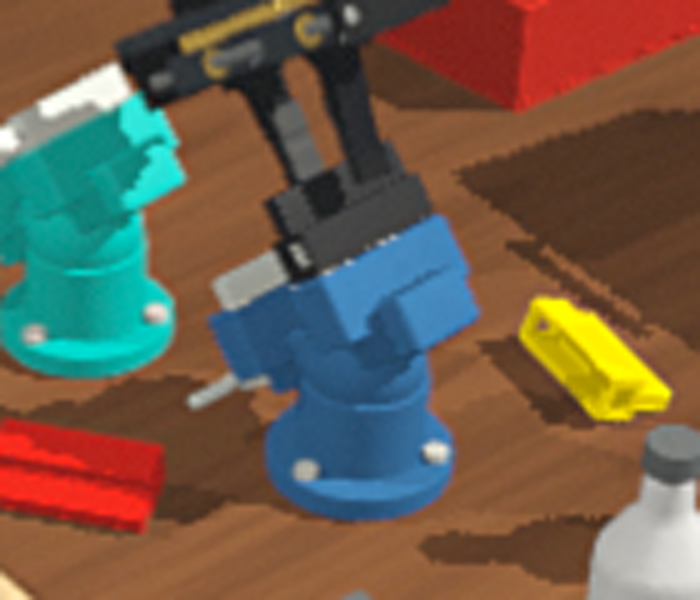

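The scene crop shows the fingers straddling the rib, with the gripper tilt close to the lean. There are a few mm left to go.

```bash
python3 -m inch '{"dp":[[2.5,-2,0.6],[2.5,-2,0.6],[2,-2,0.4],[0,0,0]],"yaw":[0,0,0,0]}'
python3 - <<'E'
from rig import bot
import numpy as np,cv2
s=bot.read_state();R=s["tcp_rot"];print(np.round(s["joint_positions"],1),np.round(R,3).tolist(),s["position"])
print("to go tool mm",R.T@(np.array([.4946,.1994,.1699])-s["position"])*1000)
E
```

```text
time_s: 10.92
position: [0.4947, 0.2004, 0.1737]
tcp_rot: [[0.55, 0.833, 0.059], [0.026, 0.054, -0.998], [-0.835, 0.55, 0.008]]
force: [0.3, 0.0, 0.1]
opening: 0.457
[ 13.3  24.7 121.6 -81.9   5.9  89.9] [[0.55, 0.833, 0.059], [0.026, 0.054, -0.998], [-0.835, 0.55, 0.008]] [0.49472725 0.20043623 0.17373964]
to go tool mm [ 3.1086563  -2.27578944  0.99489281]
```

```bash
python3 -m inch '{"dp":[[2,-1.5,0.5],[1.5,-1,0.3],[0,0,0]],"yaw":[0,0,0]}'
python3 -m inch '{"dp":[[0,0,0],[0,0,0],[0,0,0],[0,0,0],[0,0,0],[0,0,0],[0,0,0]],"yaw":[0,0,0,0,0,0,0]}' 0
python3 - <<'E'
from rig import bot
import numpy as np,cv2
s=bot.read_state();R=s["tcp_rot"];print(s["position"],s["opening"]*87,s["force"],s["moment"])
print("to go tool mm",R.T@(np.array([.4946,.1994,.1699])-s["position"])*1000)
E
```

```text
time_s: 11.17
position: [0.4956, 0.2001, 0.1717]
tcp_rot: [[0.547, 0.835, 0.059], [0.025, 0.054, -0.998], [-0.837, 0.548, 0.009]]
force: [0.1, 0.1, -0.4]
opening: 0.465
time_s: 11.75
position: [0.4956, 0.2002, 0.1721]
tcp_rot: [[0.548, 0.834, 0.06], [0.025, 0.055, -0.998], [-0.836, 0.549, 0.009]]
force: [-1.7, -0.1, 2.7]
opening: 0.134
[0.49560655 0.20021712 0.17206382] 11.69206387401455 [-1.72738066 -0.06227731  2.73828324] [-0.13500558  0.19606643  0.0582588 ]
to go tool mm [ 1.23675416 -2.07142045  0.73661024]
```

```bash
python3 -m inch '{"dp":[[-1.5,-0.1,0],[-1.5,-0.1,0],[-1.5,-0.1,0],[-1.5,-0.1,0]],"yaw":[0,0,0,0]}'
python3 -m inch '{"dp":[[-2,-0.2,0],[-2,-0.2,0],[-2,-0.2,0],[-2,-0.2,0]],"yaw":[0,0,0,0]}'
python3 -m inch '{"dp":[[-2.5,-0.2,0],[-2.5,-0.2,0],[-2.5,-0.2,0],[-2.5,-0.2,0],[-3,0,0],[-3,0,0],[0,0,0]],"yaw":[0,0,0,0,0,0,0]}'
python3 - <<'E'
from rig import bot
import numpy as np,cv2
s=bot.read_state();R=s["tcp_rot"];print(np.round(s["joint_positions"],1),s["opening"]*87,s["moment"])
c=bot.capture("scene"); cv2.imwrite("pics/s5.png",cv2.resize(c["color"][100:220,290:430,::-1],None,fx=5,fy=5,interpolation=cv2.INTER_CUBIC))
E
```

```text
time_s: 12.08
position: [0.494, 0.1997, 0.1759]
tcp_rot: [[0.548, 0.835, 0.058], [0.024, 0.054, -0.998], [-0.836, 0.548, 0.009]]
force: [11.8, -2.2, -14.1]
opening: 0.136
time_s: 12.42
position: [0.4888, 0.1972, 0.1827]
tcp_rot: [[0.548, 0.835, 0.055], [0.018, 0.053, -0.998], [-0.836, 0.548, 0.014]]
force: [7.4, -5.7, -4.6]
opening: 0.136
time_s: 13.0
position: [0.477, 0.199, 0.1957]
tcp_rot: [[0.547, 0.835, 0.058], [0.025, 0.054, -0.998], [-0.837, 0.548, 0.009]]
force: [-0.3, 0.2, -1.5]
opening: 0.137
[ 13.8  20.8 122.3 -55.7   7.4  64. ] 11.95751450370909 [-0.08128722  0.47163869 -0.00639066]
```

View pics/s5.png

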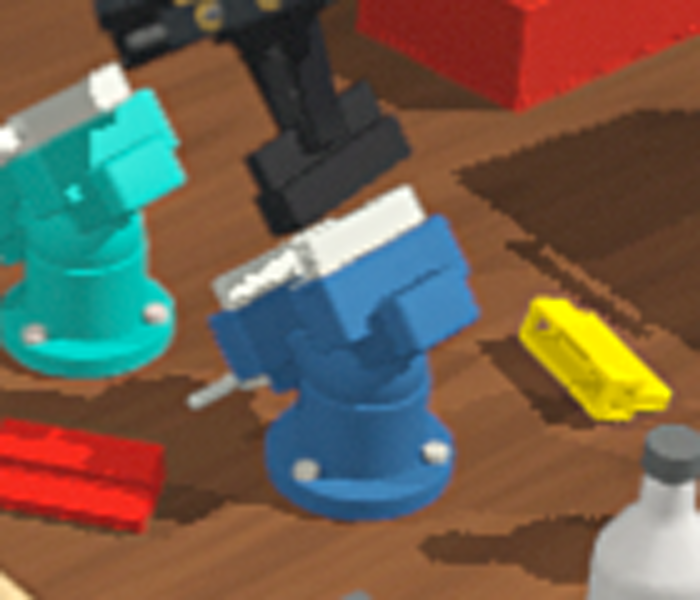

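```bash
cat > sim.py <<'E'
import kin,numpy as np
from scipy.spatial.transform import Rotation as Ro
def step(q,dp,wr,yaw=0,frame="tool"):
    P,R=kin.fk(q)
    t=P+R@np.array(dp)/1000; Rt=R@Ro.from_euler("x",yaw,degrees=True).as_matrix()
    o=kin.ik(t,Rt,q,wr)
    d=o.x-q; k=min(1,1/max(1e-9,np.max(np.abs(d)/(np.array([159.86,159.86,180,180,180,180])*.7/12))))
    return q+d*k,o.cost
def tilt(R): return np.degrees(np.arctan2(R[0,0]*np.cos(.06)+R[1,0]*np.sin(.06),-R[2,0]))
E
python3 - <<'E'
import sim,kin,numpy as np
for wr in(.05,.1,.2,.3,.5,1):
    q=np.array([-3.6,51.3,34.4,1.5,84.2,-7.4])
    for i in range(12): q,c=sim.step(q,[0,40,0],wr)
    P,R=kin.fk(q); print(wr,np.round(q,1),np.round(P,3),sim.tilt(R))
E
```

```text
0.05 [ -3.1  61.6  12.5  20.7  19.8 -19.7] [1.228 0.081 0.542] 87.26182634386251
0.1 [ -3.1  60.1  12.5  13.8  30.  -13.2] [1.215 0.08  0.52 ] 78.25489478257356
0.2 [-3.2 58.7 12.5  8.4 47.8 -8.9] [1.177 0.078 0.46 ] 61.49638374246294
0.3 [-3.2 58.7 12.5  6.1 61.3 -7.5] [1.136 0.075 0.402] 47.86662140757519
0.5 [-3.1 60.  12.5  3.8 77.1 -6.7] [1.074 0.071 0.325] 30.668186102742034
1 [-3.1 61.9 12.5  2.1 89.1 -6.6] [1.017 0.068 0.265] 16.619860130670133
```

```bash
python3 - <<'E'
import sim,kin,numpy as np
from rig import bot
s=bot.read_state();R0=s["tcp_rot"];q0=s["joint_positions"]
print("now",s["position"],sim.tilt(R0))
# candidate start points
for (x,y,z) in((.42,.14,.25),(.45,.1,.25),(.42,.14,.35),(.42,.05,.25),(.42,.05,.15),(.45,.14,.45),(.42,0.,.3),(.42,-.1,.3)):
    o=kin.ik(np.array([x,y,z]),R0,np.array([8,20,122,-20,10,25.]),.55)
    for dp in([0,-40,0],[20,-30,0],[40,0,0],[-20,-30,0]):
        q=o.x.copy(); tr=[]
        for i in range(20):
            q,c=sim.step(q,dp,.55); P,R=kin.fk(q)
            if i%5==4: tr.append((round(sim.tilt(R),1),np.round(P,2).tolist()))
        print((x,y,z),dp,np.round(o.x,0).tolist(),round(o.cost,1),tr,np.round(q,0).tolist(), "roll",np.round(R[2,2],3))
E
```

```text
now [0.47706887 0.19911007 0.19563766] 33.20295196386949
(0.42, 0.14, 0.25) [0, -40, 0] [5.0, 7.0, 129.0, -6.0, 11.0, 7.0] 0.0 [(np.float64(32.8), [0.37, 0.13, 0.22]), (np.float64(28.2), [0.27, 0.17, 0.2]), (np.float64(26.1), [0.11, 0.22, 0.16]), (np.float64(26.0), [-0.07, 0.22, 0.07])] [109.0, 39.0, 134.0, -47.0, 31.0, 153.0] roll 0.122
(0.42, 0.14, 0.25) [20, -30, 0] [5.0, 7.0, 129.0, -6.0, 11.0, 7.0] 0.0 [(np.float64(33.1), [0.41, 0.12, 0.22]), (np.float64(26.1), [0.37, 0.13, 0.17]), (np.float64(18.0), [0.3, 0.15, 0.13]), (np.float64(11.3), [0.22, 0.19, 0.08])] [30.0, 32.0, 140.0, -82.0, 12.0, 111.0] roll 0.13
(0.42, 0.14, 0.25) [40, 0, 0] [5.0, 7.0, 129.0, -6.0, 11.0, 7.0] 0.0 [(np.float64(32.8), [0.47, 0.14, 0.2]), (np.float64(28.4), [0.58, 0.14, 0.09]), (np.float64(25.6), [0.68, 0.15, -0.08]), (np.float64(25.4), [0.76, 0.15, -0.22])] [3.0, 73.0, 80.0, -53.0, 2.0, 53.0] roll 0.025
(0.42, 0.14, 0.25) [-20, -30, 0] [5.0, 7.0, 129.0, -6.0, 11.0, 7.0] 0.0 [(np.float64(32.3), [0.25, 0.14, 0.27]), (np.float64(30.7), [0.11, 0.14, 0.28]), (np.float64(29.5), [0.0, 0.14, 0.29]), (np.float
[... 7400 characters left out ...]
.8), [0.34, -0.19, 0.0]), (np.float64(20.1), [0.27, -0.23, -0.1])] [-79.0, 64.0, 125.0, 78.0, 22.0, -164.0] roll -0.269
(0.42, -0.1, 0.3) [40, 0, 0] [-46.0, -0.0, 125.0, 40.0, 39.0, -78.0] 0.0 [(np.float64(33.7), [0.52, -0.1, 0.16]), (np.float64(33.8), [0.62, -0.09, 0.0]), (np.float64(33.8), [0.73, -0.08, -0.16]), (np.float64(33.8), [0.84, -0.08, -0.33])] [-17.0, 86.0, 66.0, 109.0, 12.0, -126.0] roll 0.004
(0.42, -0.1, 0.3) [-20, -30, 0] [-46.0, -0.0, 125.0, 40.0, 39.0, -78.0] 0.0 [(np.float64(32.9), [0.27, -0.11, 0.3]), (np.float64(31.4), [0.18, -0.12, 0.3]), (np.float64(30.6), [0.03, -0.16, 0.31]), (np.float64(30.0), [-0.14, -0.2, 0.33])] [-160.0, 5.0, 112.0, 6.0, 92.0, -164.0] roll -0.052
```

```bash
python3 - <<'E'
import sim,kin,numpy as np
from rig import bot
s=bot.read_state();q=s["joint_positions"].copy();print(kin.fk(q)[0],s["position"])
def run(n,dp,yaw=0):
    global q
    for i in range(n):
        q,c=sim.step(q,dp,.55,yaw)
        if c>1: print("cost",i,c)
    P,R=kin.fk(q); print(np.round(q,1),np.round(P,3),round(sim.tilt(R),1),np.round(R,2).tolist())
run(6,[-14,9.1,.2]); run(10,[.8,.7,33]); run(14,[0,0,0],6.86)
P,R=kin.fk(q)
for t in([.5435-.045+.018,-.167,.15],[.5435-.045+.018,-.167,.061],[.5435,-.167,.043]):
    o=kin.ik(np.array(t),R,q,.55); print(np.round(o.x,1),o.cost)
E
```

```text
[0.48008657 0.19897154 0.19630573] [0.47706887 0.19911007 0.19563766]
[ 13.8   9.7 115.7 -16.5  22.7  23.8] [0.48  0.198 0.289] 33.3 [[0.55, 0.83, 0.06], [0.02, 0.05, -1.0], [-0.84, 0.55, 0.01]]
[-35.7   8.8 116.7  37.8  33.2 -67.3] [ 0.507 -0.104  0.289] 33.1 [[0.55, 0.84, 0.06], [0.02, 0.05, -1.0], [-0.84, 0.55, 0.01]]
[-35.7   8.8 116.7  37.8  33.2  28.7] [ 0.507 -0.104  0.289] 33.1 [[0.55, -0.03, -0.84], [0.02, -1.0, 0.05], [-0.84, -0.05, -0.54]]
[-42.5  28.3 121.4  77.1  23.2 -20.9] 3.611375474641617e-24
[-42.5  41.5 123.9 113.1  24.7 -60. ] 2.637003365784715e-26
[-39.9  44.1 120.5 114.5  23.7 -58.7] 2.9464524834752195e-26
```

The cover is off and flush in the pads. Because the tool is tilted about 33°, I'll turn 90° about the tool axis, touch the low end of the cover to the pocket floor, and pivot it flat between the pads. First I'll lift and carry it.

```bash
python3 -m inch '{"dp":[[-14,9,0],[-14,9,0],[-14,9,0],[-14,9,0],[-14,9,0],[-14,9,0],[0,0,0]],"yaw":[0,0,0,0,0,0,0]}'
python3 -m inch '{"dp":[[1,1,30],[1,1,30],[1,1,30],[1,1,30],[1,1,30],[1,1,30],[1,1,30],[1,1,30],[1,1,30],[1,1,30],[1,1,30],[0,0,0]],"yaw":[0,0,0,0,0,0,0,0,0,0,0,0]}'
python3 -m inch '{"dp":[[0,0,0],[0,0,0],[0,0,0],[0,0,0],[0,0,0],[0,0,0],[0,0,0],[0,0,0],[0,0,0],[0,0,0],[0,0,0],[0,0,0],[0,0,0],[0,0,0],[0,0,0]],"yaw":[6.86,6.86,6.86,6.86,6.86,6.86,6.86,6.86,6.86,6.86,6.86,6.86,6.86,6.86,0]}'
python3 - <<'E'
from rig import bot
import numpy as np,cv2,pickle
s=bot.read_state();print(np.round(s["joint_positions"],1),s["opening"]*87,np.round(s["tcp_rot"],4).tolist())
c=bot.capture("wrist"); cv2.imwrite("pics/w6.png",c["color"][:,:,::-1]);pickle.dump(c,open("w6.pkl","wb"))
c=bot.capture("scene"); cv2.imwrite("pics/s6.png",c["color"][:,:,::-1])
E
```

```text
time_s: 13.63
position: [0.4787, 0.1999, 0.2912]
tcp_rot: [[0.555, 0.83, 0.057], [0.023, 0.053, -0.998], [-0.832, 0.555, 0.01]]
force: [0.3, 0.5, -0.2]
opening: 0.132
time_s: 14.63
position: [0.5112, -0.1242, 0.2877]
tcp_rot: [[0.548, 0.835, 0.049], [0.014, 0.049, -0.999], [-0.836, 0.548, 0.015]]
force: [0.0, -1.4, -1.5]
opening: 0.134
time_s: 15.88
position: [0.5089, -0.1168, 0.2866]
tcp_rot: [[0.545, -0.033, -0.838], [0.023, -0.998, 0.054], [-0.838, -0.048, -0.543]]
force: [-0.3, 0.8, -0.8]
opening: 0.135
[-37.    9.8 115.7  38.3  33.9  27.4] 11.783940005786322 [[0.5447, -0.0332, -0.838], [0.0226, -0.9983, 0.0543], [-0.8384, -0.0485, -0.543]]
```

View pics/w6.png

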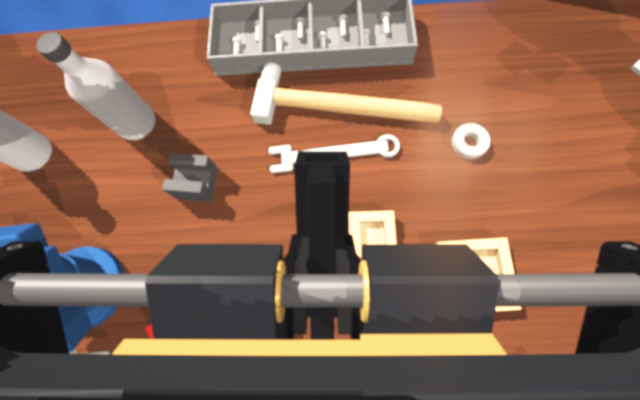

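View pics/s6.png

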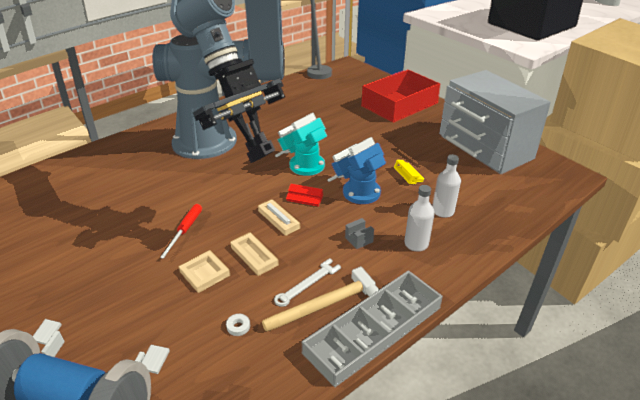

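```bash
python3 -m inch '{"dp":[[-13,1,20],[-13,1,20],[-13,1,20],[0,0,0],[0,0,0]],"yaw":[0,0,0,0,0]}'
python3 - <<'E'
from rig import bot
import numpy as np,cv2,pickle
from h import *
s=bot.read_state();print(s["position"],np.round(s["joint_positions"],1))
c=bot.capture("wrist"); cv2.imwrite("pics/w7.png",c["color"][:,:,::-1]);pickle.dump(c,open("w7.pkl","wb"))
hsv=cv2.cvtColor(c["color"],cv2.COLOR_RGB2HSV).astype(int)
m=((c["color"].min(2)>85)&(abs(hsv[...,0]-18)<8)&(hsv[...,2]>150))
print(proj(c,[[.5435+sx*.06,-.167+sy*.028,.018] for sx in(-1,1) for sy in(-1,1)]))
E
```

```text
time_s: 16.4
position: [0.4373, -0.1182, 0.2876]
tcp_rot: [[0.547, -0.032, -0.837], [0.021, -0.998, 0.051], [-0.837, -0.046, -0.545]]
force: [0.5, -0.2, -0.8]
opening: 0.135
[ 0.43731722 -0.1181954   0.28757477] [-45.7   3.7 123.3  42.2  37.2  16.1]
[[393.06106288 250.03126469]
 [347.3606633  251.82016121]
 [384.84017639 159.78768736]
 [342.60180694 161.74364985]]
```

View pics/w7.png

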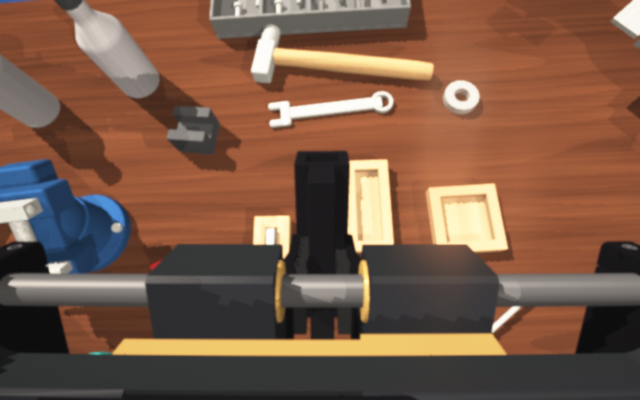

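```bash
python3 - <<'E'
from h import *
import pickle
c=pickle.load(open("w7.pkl","rb"))
x,y,w,h=280,140,130,120; f=6
o=cv2.resize(c["color"][y:y+h,x:x+w,::-1],None,fx=f,fy=f,interpolation=cv2.INTER_CUBIC)[:600]
def draw(P,col):
    p=((proj(c,P)-[x,y]+.5)*f).astype(np.int32); cv2.polylines(o,[p],True,col,1)
for X,col in((.5435,(0,255,0)),):
    R=Rz(-91.4);t=np.array([X,-.167,0])
    draw(np.array([[-.028,-.06,.018],[.028,-.06,.018],[.028,.06,.018],[-.028,.06,.018]])@R.T+t,col)
    draw(np.array([[-.016,-.048,.018],[.016,-.048,.018],[.016,.048,.018],[-.016,.048,.018]])@R.T+t,col)
cv2.imwrite("pics/c7.png",o)
E
```

```text
(no output)
```

View pics/c7.png

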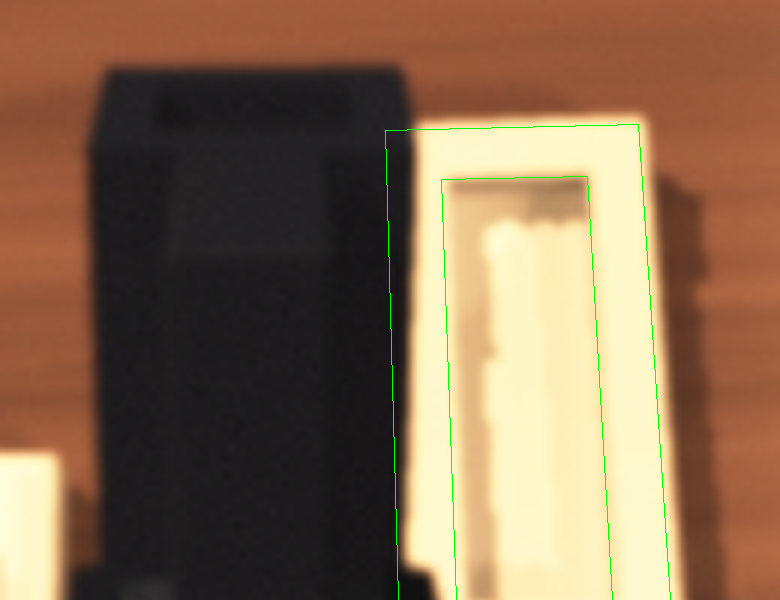

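```bash
cat > go.py <<'E'
import sys,numpy as np,sim,kin
from rig import bot
s=bot.read_state();R=s["tcp_rot"];p=s["position"]
t=np.array(eval(sys.argv[1]))
d=R.T@(t-p)*1000; print("pos",np.round(p,4),"tool mm",np.round(d,1),"norm",round(np.linalg.norm(d),1)); o=kin.ik(t,R,s["joint_positions"],.55); print("q now",np.round(s["joint_positions"],1),"q goal",np.round(o.x,1),round(o.cost,2))
print("R",np.round(R,3).tolist(),"F",np.round(s["force"],1),"M",np.round(s["moment"],2),"open",round(s["opening"]*87,1))
E
python3 go.py "[.5217,-.170,.2]"; python3 go.py "[.5217,-.170,.0827]"
```

```text
pos [ 0.4383 -0.1187  0.288 ] tool mm [118.2  52.5 -24.2] norm 131.6
q now [-45.7   3.7 123.2  42.2  37.2  16.1] q goal [-42.3  21.9 118.3  58.6  26.8  -0.3] 0.0
R [[0.548, -0.031, -0.836], [0.02, -0.998, 0.051], [-0.836, -0.045, -0.546]] F [-0.2 -0.7 -0.9] M [-0.09  0.59 -0.04] open 12.2
pos [ 0.4383 -0.1187  0.288 ] tool mm [216.4  57.8  39.9] norm 227.5
q now [-45.7   3.7 123.2  42.2  37.2  16.1] q goal [-42.3  38.3 122.8 104.5  23.4 -50.5] 0.0
R [[0.548, -0.031, -0.836], [0.02, -0.998, 0.051], [-0.836, -0.045, -0.546]] F [-0.2 -0.7 -0.9] M [-0.09  0.59 -0.04] open 12.2
```

```bash
python3 -m inch '{"dp":[[19.7,8.7,-4],[19.7,8.7,-4],[19.7,8.7,-4],[19.7,8.7,-4],[19.7,8.7,-4],[19.7,8.7,-4],[0,0,0]],"yaw":[0,0,0,0,0,0,0]}'
python3 -m inch '{"dp":[[13,1,8.5],[13,1,8.5],[13,1,8.5],[13,1,8.5],[13,1,8.5],[13,1,8.5],[0,0,0],[0,0,0]],"yaw":[0,0,0,0,0,0,0,0]}'
python3 go.py "[.5217,-.170,.0827]"
python3 - <<'E'
from rig import bot
import cv2
c=bot.capture("scene"); cv2.imwrite("pics/s8.png",cv2.resize(c["color"][170:300,170:310,::-1],None,fx=5,fy=4.6,interpolation=cv2.INTER_CUBIC)[:600])
E
```

```text
time_s: 17.03
position: [0.5243, -0.1712, 0.1973]
tcp_rot: [[0.547, -0.031, -0.837], [0.021, -0.998, 0.051], [-0.837, -0.045, -0.545]]
force: [1.0, -0.1, -0.3]
opening: 0.133
time_s: 17.7
position: [0.5215, -0.1703, 0.1059]
tcp_rot: [[0.547, -0.03, -0.837], [0.023, -0.998, 0.051], [-0.837, -0.047, -0.545]]
force: [-0.4, -0.0, -1.0]
opening: 0.134
pos [ 0.5215 -0.1703  0.1059] tool mm [19.6  0.8 12.5] norm 23.2
q now [-42.2  34.8 121.9  93.8  22.7 -38.7] q goal [-42.4  38.3 122.7 103.8  23.4 -49.8] 0.0
R [[0.547, -0.03, -0.837], [0.023, -0.998, 0.051], [-0.837, -0.047, -0.545]] F [-0.4 -0.  -1. ] M [-0.09  0.56 -0.06] open 11.7
```

View pics/s8.png

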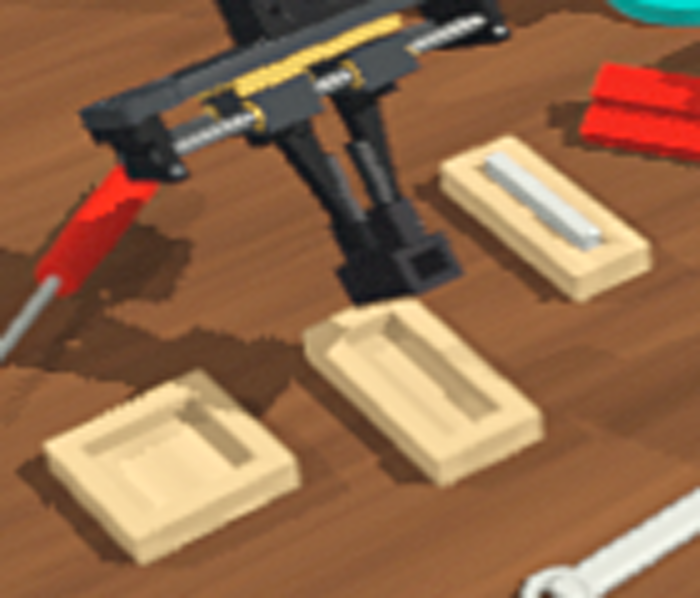

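```bash
python3 -m inch '{"dp":[[5,0.3,3.2],[5,0.3,3.2],[5,0.2,3.2],[5,0.2,3.2],[2.5,0,1.6],[2.5,0,1.6],[2.5,0,1.6],[2.5,0,1.6],[0,0,0]],"yaw":[0,0,0,0,0,0,0,0,0]}'
python3 go.py "[.5217,-.170,.0627]"
python3 - <<'E'
from rig import bot
import cv2
c=bot.capture("scene"); cv2.imwrite("pics/s9.png",cv2.resize(c["color"][180:300,190:310,::-1],None,fx=6,fy=5,interpolation=cv2.INTER_CUBIC)[:600])
c=bot.capture("top"); cv2.imwrite("pics/t9.png",cv2.resize(c["color"][180:280,330:450,::-1],None,fx=6,fy=6,interpolation=cv2.INTER_CUBIC)[:600])
E
```

```text
time_s: 18.5
position: [0.5216, -0.1699, 0.0705]
tcp_rot: [[0.547, -0.031, -0.836], [0.022, -0.998, 0.051], [-0.837, -0.046, -0.546]]
force: [0.7, -0.0, -1.3]
opening: 0.133
pos [ 0.5216 -0.1699  0.0705] tool mm [6.6 0.4 4.2] norm 7.8
q now [-42.1  40.  122.7 107.9  23.8 -53.9] q goal [-42.4  41.3 123.1 111.3  24.4 -57.9] 0.0
R [[0.547, -0.031, -0.836], [0.022, -0.998, 0.051], [-0.837, -0.046, -0.546]] F [ 0.7 -0.  -1.3] M [-0.05  0.6   0.02] open 11.6
```

View pics/s9.png

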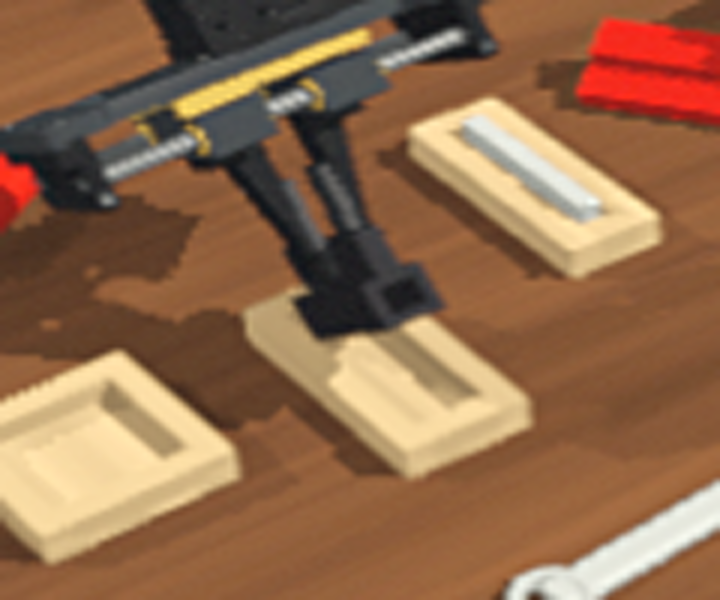

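View pics/t9.png

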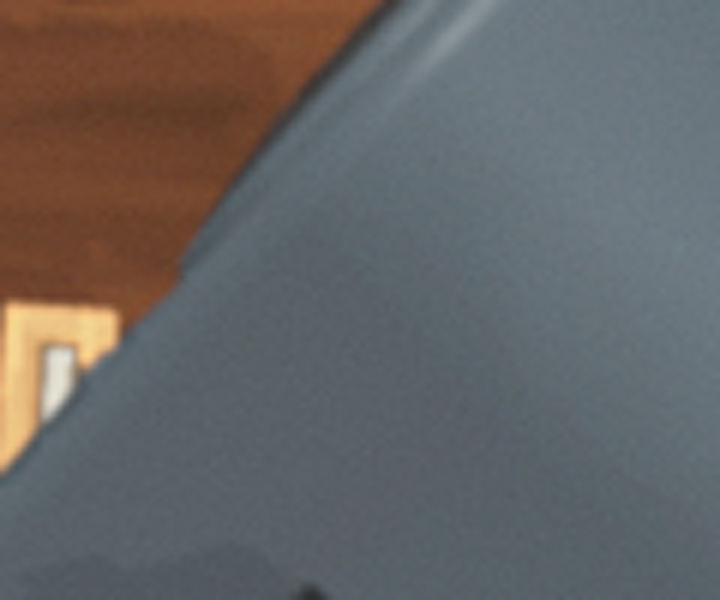

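```bash
cat > ov.py <<'E'
from h import *
from rig import bot
import sys
def overlay(png,roi=(190,180,120,120),f=5,along=.039,extra=None):
    s=bot.read_state();R=s["tcp_rot"];p=s["position"]
    c=bot.capture("scene"); x,y,w,h=roi
    o=cv2.resize(c["color"][y:y+h,x:x+w,::-1],None,fx=f,fy=f,interpolation=cv2.INTER_CUBIC)
    Rc=np.c_[R[:,1],-R[:,2],-R[:,0]]  # cover axes x,y,z ; y = -tool z
    if np.linalg.det(Rc)<0: Rc[:,0]*=-1
    t=p-Rc[:,2]*along
    if extra is not None: Rc,t=extra
    for b,col in((COVER[0],(0,255,0)),(COVER[1],(0,255,255))):
        q=((proj(c,b@Rc.T+t)-[x,y]+.5)*f)
        for i in range(8):
            for k in(1,2,4):
                j=i^k
                if j>i: cv2.line(o,tuple(q[i].astype(int)),tuple(q[j].astype(int)),col,1)
    Rn=Rz(-91.4);tn=np.array([.544,-.168,0])
    for hx,hy,z in((.028,.06,.018),(.016,.048,.018)):
        q=((proj(c,np.array([[-hx,-hy,z],[hx,-hy,z],[hx,hy,z],[-hx,hy,z]])@Rn.T+tn)-[x,y]+.5)*f).astype(np.int32); cv2.polylines(o,[q],True,(255,0,255),1)
    cv2.imwrite(png,o)
    L=np.array([[0,-.045,0],[0,.045,0]])@Rc.T+t; print("low/high end bottom",np.round(L,4).tolist())
if __name__=="__main__": overlay(sys.argv[1])
E
python3 ov.py pics/o9.png
```

```text
low/high end bottom [[0.5054, -0.1667, 0.0135], [0.5806, -0.1713, 0.0627]]
```

View pics/o9.png

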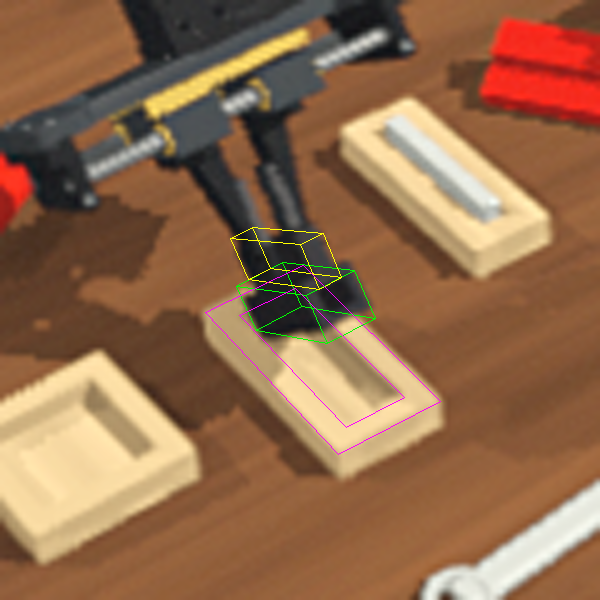

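```bash
python3 -m inch '{"dp":[[1.3,0.1,0.8],[1.3,0.1,0.8],[1.3,0.1,0.8],[1.3,0.1,0.8]],"yaw":[0,0,0,0]}'
python3 -m inch '{"dp":[[1.3,0.1,0.8],[1,0,0.7],[0,0,0]],"yaw":[0,0,0]}'
python3 go.py "[.5217,-.170,.0627]"
```

```text
time_s: 18.98
position: [0.5233, -0.1702, 0.0662]
tcp_rot: [[0.552, -0.031, -0.833], [0.022, -0.998, 0.051], [-0.833, -0.047, -0.551]]
force: [-1.6, -0.1, 14.2]
opening: 0.135
time_s: 19.23
position: [0.5252, -0.1704, 0.0651]
tcp_rot: [[0.557, -0.03, -0.83], [0.022, -0.998, 0.051], [-0.83, -0.047, -0.556]]
force: [0.3, 1.4, 15.5]
opening: 0.134
pos [ 0.5252 -0.1704  0.0651] tool mm [ 0.  -0.1  4.3] norm 4.3
q now [-42.1  41.1 122.7 111.   24.7 -57.2] q goal [-42.7  41.6 123.5 113.   25.4 -60.1] 0.0
R [[0.557, -0.03, -0.83], [0.022, -0.998, 0.051], [-0.83, -0.047, -0.556]] F [ 0.3  1.4 15.5] M [ 0.15 -0.85  0.05] open 11.7
```

```bash
python3 ov.py pics/o10.png
```

```text
low/high end bottom [[0.5096, -0.1672, 0.0077], [0.5843, -0.1718, 0.0577]]
```

View pics/o10.png

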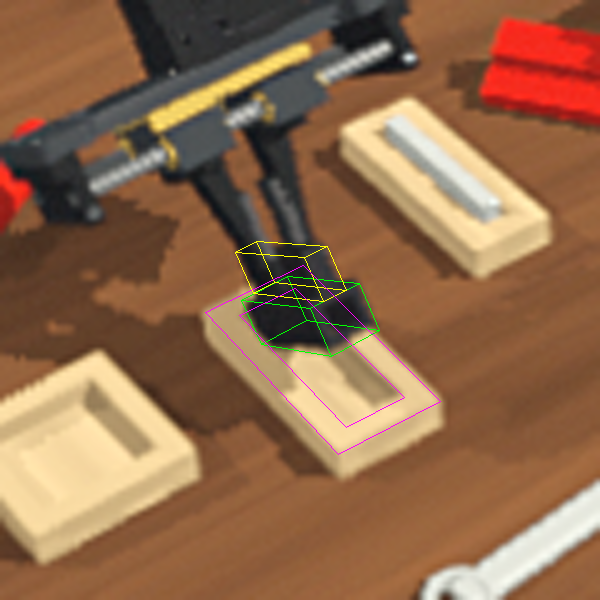

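```bash
python3 -m inch '{"dp":[[1.9,0,-1],[1.9,0,-1],[1.8,0,-1],[0,0,0]],"yaw":[0,0,0,0]}'
python3 go.py "[.5362,-.170,.0575]"
python3 - <<'E'
from rig import bot
import cv2
c=bot.capture("scene"); cv2.imwrite("pics/s11.png",cv2.resize(c["color"][180:300,190:310,::-1],None,fx=6,fy=5,interpolation=cv2.INTER_CUBIC)[:600])
E
```

```text
time_s: 19.62
position: [0.5311, -0.1704, 0.0621]
tcp_rot: [[0.557, -0.029, -0.83], [0.022, -0.998, 0.05], [-0.83, -0.046, -0.556]]
force: [1.4, 1.8, 14.5]
opening: 0.134
pos [ 0.5311 -0.1704  0.0621] tool mm [ 6.7 -0.3 -1.6] norm 6.9
q now [-41.5  41.5 121.9 111.1  24.5 -56.8] q goal [-41.3  42.3 121.7 112.6  24.6 -58.1] 0.0
R [[0.557, -0.029, -0.83], [0.022, -0.998, 0.05], [-0.83, -0.046, -0.556]] F [ 1.4  1.8 14.5] M [ 0.2  -0.85  0.06] open 11.7
```

View pics/s11.png

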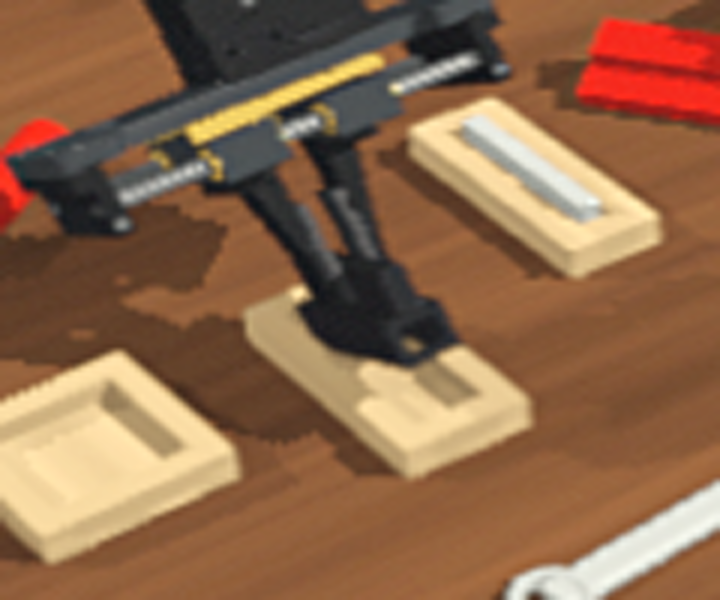

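```bash
python3 -m inch '{"dp":[[1.7,0,-0.5],[1.7,0,-0.5],[1.7,0,-0.5],[1.7,0,-0.4],[0,0,0]],"yaw":[0,0,0,0,0]}'
python3 go.py "[.5406,-.170,.0524]"
python3 - <<'E'
from rig import bot
import cv2
c=bot.capture("scene"); cv2.imwrite("pics/s12.png",cv2.resize(c["color"][180:300,190:310,::-1],None,fx=6,fy=5,interpolation=cv2.INTER_CUBIC)[:600])
E
```

```text
time_s: 20.08
position: [0.5372, -0.1705, 0.0578]
tcp_rot: [[0.559, -0.029, -0.829], [0.022, -0.998, 0.05], [-0.829, -0.047, -0.558]]
force: [2.7, 1.0, 14.6]
opening: 0.138
pos [ 0.5372 -0.1705  0.0578] tool mm [ 6.4 -0.3  0.2] norm 6.4
q now [-41.   42.2 121.2 111.8  24.4 -57. ] q goal [-40.9  43.1 121.2 113.7  24.7 -59. ] 0.0
R [[0.559, -0.029, -0.829], [0.022, -0.998, 0.05], [-0.829, -0.047, -0.558]] F [ 2.7  1.  14.6] M [ 0.21 -1.09  0.04] open 12.0
```

View pics/s12.png

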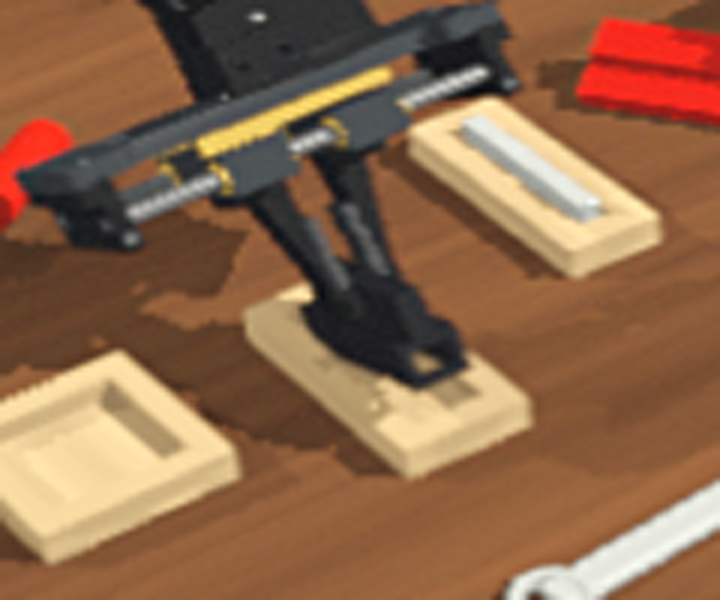

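```bash
python3 -m inch '{"dp":[[1.6,0,0],[1.6,0,0],[1.6,0,0],[1.6,0,0],[0,0,0]],"yaw":[0,0,0,0,0]}'
python3 go.py "[.5429,-.170,.0447]"
python3 - <<'E'
from rig import bot
import cv2
c=bot.capture("scene"); cv2.imwrite("pics/s13.png",cv2.resize(c["color"][180:300,190:310,::-1],None,fx=6,fy=5,interpolation=cv2.INTER_CUBIC)[:600])
E
```

```text
time_s: 20.55
position: [0.5419, -0.1704, 0.0531]
tcp_rot: [[0.562, -0.028, -0.827], [0.023, -0.999, 0.05], [-0.827, -0.047, -0.56]]
force: [5.6, 2.2, 15.9]
opening: 0.132
pos [ 0.5419 -0.1704  0.0531] tool mm [ 7.6 -0.1  3.9] norm 8.5
q now [-40.7  42.9 120.8 113.   24.6 -57.9] q goal [-40.8  44.3 121.  116.1  25.3 -61.4] 0.0
R [[0.562, -0.028, -0.827], [0.023, -0.999, 0.05], [-0.827, -0.047, -0.56]] F [ 5.6  2.2 15.9] M [ 0.25 -1.44  0.06] open 11.4
```

View pics/s13.png

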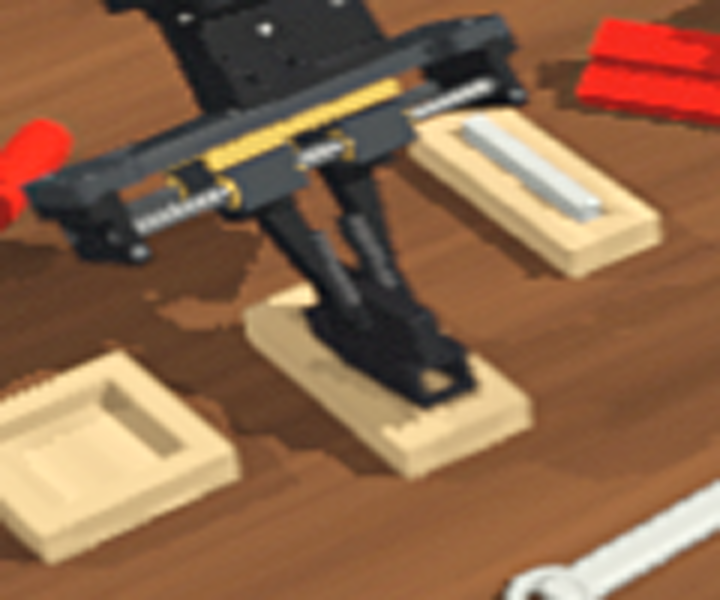

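```bash
python3 -m inch '{"dp":[[1.3,0,0.6],[1.3,0,0.6],[1.3,0,0.7],[0,0,0]],"yaw":[0,0,0,0]}'
python3 -m inch '{"dp":[[1.3,0,0.6],[1.3,0,0.7],[0,0,0]],"yaw":[0,0,0]}'
python3 go.py "[.5429,-.170,.0447]"
python3 - <<'E'
from rig import bot
import cv2
c=bot.capture("scene"); cv2.imwrite("pics/s14.png",cv2.resize(c["color"][180:300,190:310,::-1],None,fx=6,fy=5,interpolation=cv2.INTER_CUBIC)[:600])
E
```

```text
time_s: 20.93
position: [0.5442, -0.1704, 0.0502]
tcp_rot: [[0.566, -0.027, -0.824], [0.023, -0.999, 0.049], [-0.824, -0.047, -0.565]]
force: [7.1, 3.4, 20.1]
opening: 0.142
time_s: 21.18
position: [0.5457, -0.1704, 0.0486]
tcp_rot: [[0.57, -0.027, -0.821], [0.023, -0.999, 0.049], [-0.822, -0.046, -0.568]]
force: [7.2, 3.7, 24.4]
opening: 0.135
pos [ 0.5457 -0.1704  0.0486] tool mm [ 1.6 -0.1  4.5] norm 4.8
q now [-40.5  43.8 120.6 115.2  25.4 -60.1] q goal [-41.   44.5 121.4 117.3  26.1 -63. ] 0.0
R [[0.57, -0.027, -0.821], [0.023, -0.999, 0.049], [-0.822, -0.046, -0.568]] F [ 7.2  3.7 24.4] M [ 0.51 -2.6   0.2 ] open 11.7
```

View pics/s14.png

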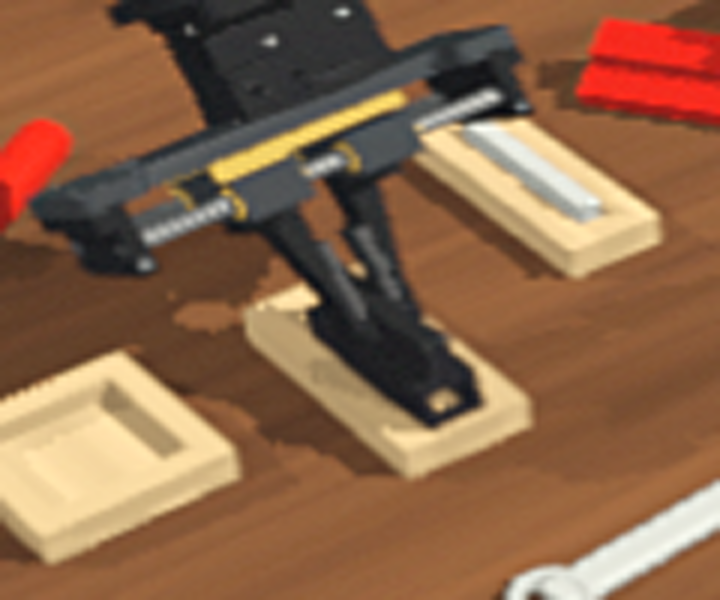

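```bash
python3 -m inch '{"dp":[[-1.1,0,1.6],[-1.1,0,1.6],[0,0,0]],"yaw":[0,0,0]}'
python3 go.py "[.5429,-.170,.0447]"
python3 - <<'E'
from ov import *
s=bot.read_state();R=s["tcp_rot"];p=s["position"]
G=p+.002*R[:,0]
Rc=Rz(-1.9-90)@np.eye(3)
t=np.array([G[0],G[1]+.0018,.006])
overlay("pics/o15.png",extra=(Rc,t))
E
```

```text
time_s: 21.48
position: [0.5422, -0.1715, 0.0485]
tcp_rot: [[0.57, -0.028, -0.822], [0.021, -0.999, 0.048], [-0.822, -0.044, -0.568]]
force: [8.9, 1.2, 22.6]
opening: 0.139
pos [ 0.5422 -0.1715  0.0485] tool mm [ 3.5 -1.3  1.6] norm 4.1
q now [-40.9  43.8 121.  115.8  25.6 -61.2] q goal [-40.9  44.5 121.4 117.7  26.1 -63.3] 0.0
R [[0.57, -0.028, -0.822], [0.021, -0.999, 0.048], [-0.822, -0.044, -0.568]] F [ 8.9  1.2 22.6] M [ 0.1  -2.38  0.11] open 12.1
low/high end bottom [[0.4984, -0.1682, 0.006], [0.5883, -0.1711, 0.006]]
```

View pics/o15.png

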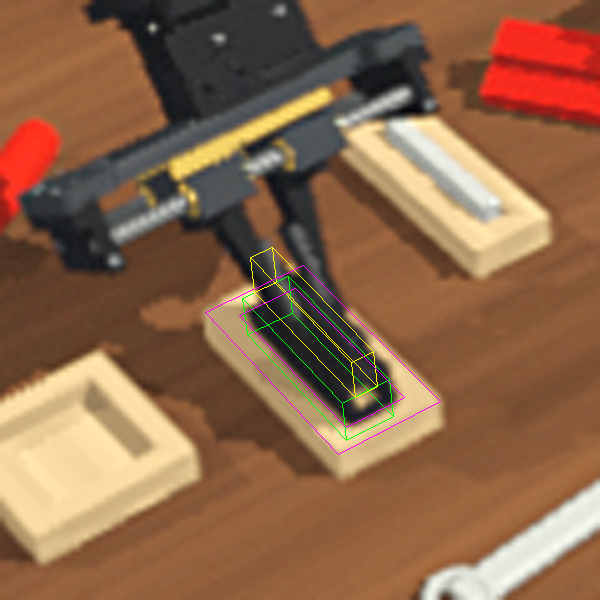

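```bash
python3 - <<'E'
from rig import bot
import cv2
c=bot.capture("scene"); cv2.imwrite("pics/s16.png",cv2.resize(c["color"][225:285,225:290,::-1],None,fx=10,fy=10,interpolation=cv2.INTER_CUBIC)[:600])
E
```

```text
(no output)
```

View pics/s16.png

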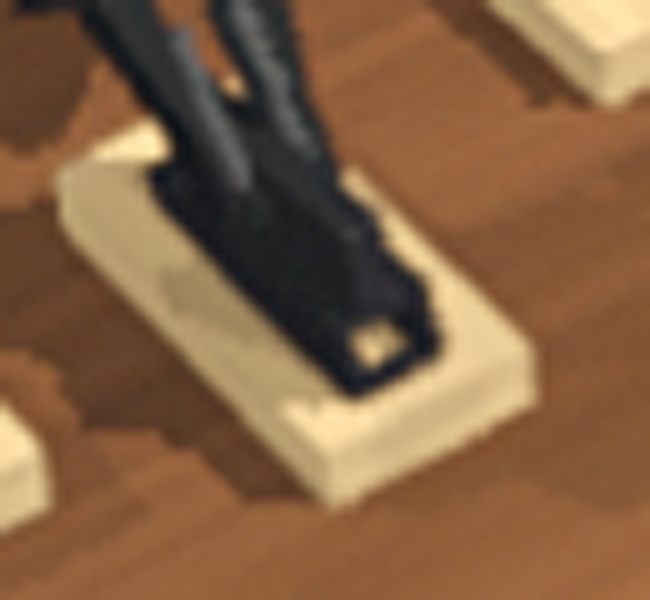

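```bash
python3 -m inch '{"dp":[[1.1,0,0.8],[1.1,0,0.8],[1.1,0,0.8],[0,0,0]],"yaw":[0,0,0,0]}'
python3 go.py "[.5429,-.170,.0447]"
python3 - <<'E'
from rig import bot
import cv2
c=bot.capture("scene"); cv2.imwrite("pics/s17.png",cv2.resize(c["color"][225:285,225:290,::-1],None,fx=10,fy=10,interpolation=cv2.INTER_CUBIC)[:600])
E
```

```text
time_s: 21.92
position: [0.5424, -0.1712, 0.0479]
tcp_rot: [[0.575, -0.029, -0.818], [0.02, -0.999, 0.049], [-0.818, -0.044, -0.574]]
force: [-3.5, 0.7, 48.0]
opening: 0.137
pos [ 0.5424 -0.1712  0.0479] tool mm [ 3.  -1.1  1.5] norm 3.5
q now [-41.   44.1 121.3 117.1  26.1 -62.6] q goal [-41.   44.7 121.6 118.8  26.6 -64.5] 0.0
R [[0.575, -0.029, -0.818], [0.02, -0.999, 0.049], [-0.818, -0.044, -0.574]] F [-3.5  0.7 48. ] M [-0.13 -3.35 -0.02] open 11.9
```

View pics/s17.png

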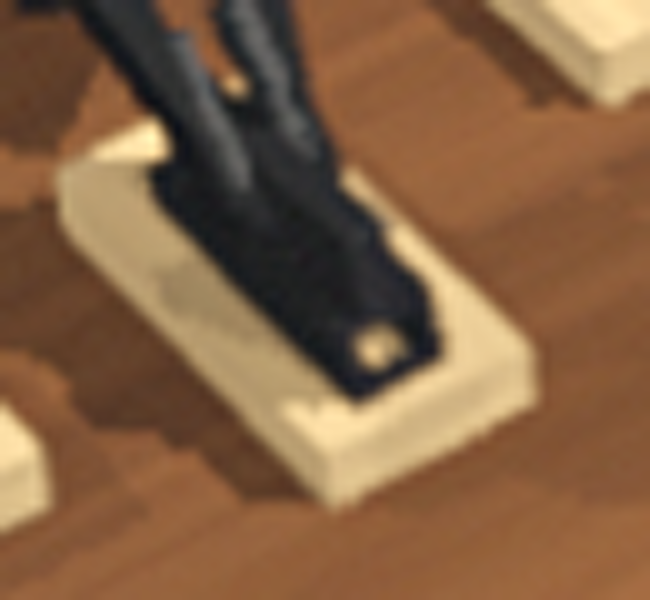

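```bash
python3 -m inch '{"dp":[[-1.1,0,-0.8],[-1.1,0,-0.8],[-1.1,0,-0.8],[-1.1,0,-0.8],[0,0,0]],"yaw":[0,0,0,0,0]}'
python3 go.py "[.5429,-.170,.0447]"
```

```text
time_s: 22.38
position: [0.5397, -0.1715, 0.0482]
tcp_rot: [[0.563, -0.029, -0.826], [0.02, -0.999, 0.049], [-0.826, -0.044, -0.562]]
force: [4.1, 0.2, 17.0]
opening: 0.137
pos [ 0.5397 -0.1715  0.0482] tool mm [ 4.7 -1.5 -0.6] norm 4.9
q now [-40.9  43.7 121.1 115.3  25.1 -60.7] q goal [-40.7  44.3 121.1 116.8  25.4 -62.2] 0.0
R [[0.563, -0.029, -0.826], [0.02, -0.999, 0.049], [-0.826, -0.044, -0.562]] F [ 4.1  0.2 17. ] M [-0.25 -1.75 -0.04] open 11.9
```

```bash
python3 -m inch '{"dp":[[-0.8,0,-0.5],[-0.8,0,-0.5],[0,0,0]],"yaw":[0,0,0]}'
python3 -m inch '{"dp":[[0,0,0],[0,0,0],[0,0,0],[0,0,0]],"yaw":[0,0,0,0]}' 17
python3 go.py "[.5429,-.170,.0447]"
python3 - <<'E'
from rig import bot
import cv2
c=bot.capture("scene"); cv2.imwrite("pics/s18.png",cv2.resize(c["color"][225:285,225:290,::-1],None,fx=10,fy=10,interpolation=cv2.INTER_CUBIC)[:600])
E
```

```text
time_s: 22.63
position: [0.537, -0.1709, 0.0478]
tcp_rot: [[0.556, -0.03, -0.83], [0.02, -0.999, 0.05], [-0.831, -0.045, -0.555]]
force: [3.1, -0.1, 9.7]
opening: 0.131
time_s: 22.97
position: [0.5333, -0.1695, 0.045]
tcp_rot: [[0.548, -0.031, -0.836], [0.022, -0.998, 0.052], [-0.836, -0.047, -0.546]]
force: [0.4, -0.0, 1.6]
opening: 0.19
pos [ 0.5333 -0.1695  0.045 ] tool mm [ 5.5  0.2 -7.9] norm 9.6
q now [-41.   43.7 121.5 114.6  24.4 -60. ] q goal [-40.4  43.9 120.5 113.7  24.  -58.4] 0.0
R [[0.548, -0.031, -0.836], [0.022, -0.998, 0.052], [-0.836, -0.047, -0.546]] F [ 0.4 -0.   1.6] M [-0.09  0.19 -0.  ] open 16.5
```

View pics/s18.png

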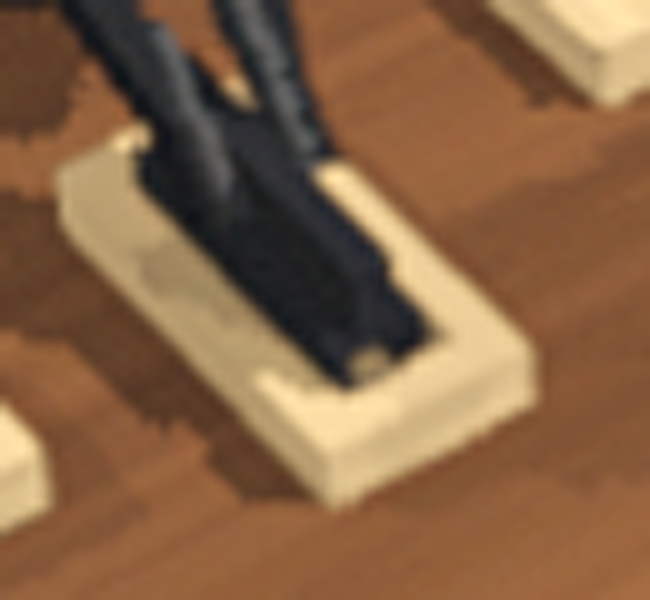

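```bash
python3 -m inch '{"dp":[[-0.5,0,0],[-0.5,0,0],[0,0,0],[0,0,0],[0,0,0]],"yaw":[0,0,0,0,0]}' 36
python3 -m inch '{"dp":[[-5,0,0],[-8,0,0],[-12,0,0],[-16,0,0],[-20,0,0],[-20,0,0],[-20,0,0],[-20,0,0],[0,0,0],[0,0,0]],"yaw":[0,0,0,0,0,0,0,0,0,0]}'
python3 go.py "[.5429,-.170,.0447]"
python3 - <<'E'
from rig import bot
import cv2,pickle
c=bot.capture("scene"); cv2.imwrite("pics/s19.png",cv2.resize(c["color"][225:285,225:290,::-1],None,fx=10,fy=10,interpolation=cv2.INTER_CUBIC)[:600])
pickle.dump(c,open("s19.pkl","wb"))
c=bot.capture("wrist"); cv2.imwrite("pics/w19.png",c["color"][:,:,::-1]);pickle.dump(c,open("w19.pkl","wb"))
E
```

```text
time_s: 23.43
position: [0.5324, -0.1696, 0.0456]
tcp_rot: [[0.547, -0.031, -0.837], [0.022, -0.998, 0.052], [-0.837, -0.047, -0.545]]
force: [0.9, -0.5, 0.4]
opening: 0.399
time_s: 24.27
position: [0.4663, -0.1727, 0.1479]
tcp_rot: [[0.549, -0.032, -0.835], [0.02, -0.998, 0.051], [-0.836, -0.045, -0.547]]
force: [-0.2, 0.4, 1.0]
opening: 0.411
pos [ 0.4663 -0.1727  0.1479] tool mm [128.4  -0.5  -7.4] norm 128.6
q now [-48.7  27.3 127.2  83.8  25.3 -34.1] q goal [-40.3  43.9 120.6 114.3  24.  -58.9] 0.0
R [[0.549, -0.032, -0.835], [0.02, -0.998, 0.051], [-0.836, -0.045, -0.547]] F [-0.2  0.4  1. ] M [-0.1  0.5 -0. ] open 35.8
```

View pics/s19.png

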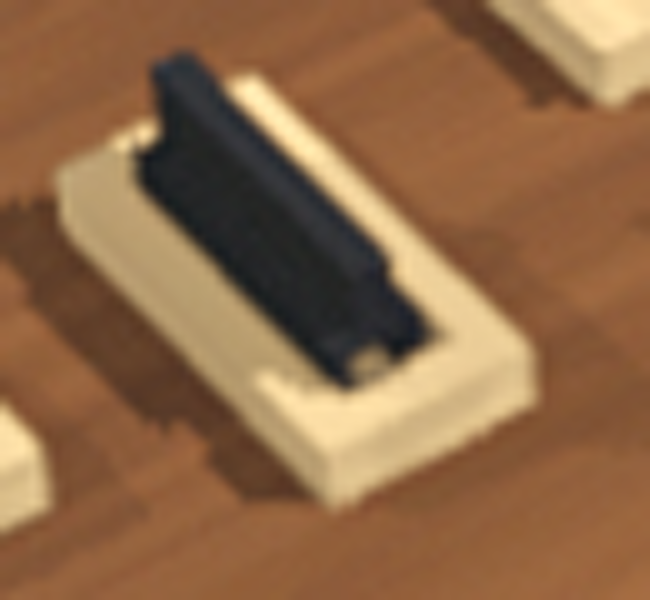

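View pics/w19.png

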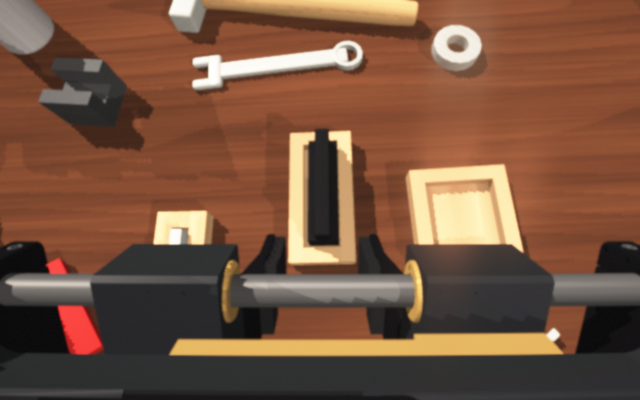

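```bash
python3 - <<'E'
from h import *
import pickle
def draw(c,x,y,w,h,f,png,nx,ny,yaw,dx=0,dz=.006,pitch=0):
    o=cv2.resize(c["color"][y:y+h,x:x+w,::-1],None,fx=f,fy=f,interpolation=cv2.INTER_CUBIC)
    R=Rz(yaw);t=np.array([nx,ny,0])
    B=[np.array([[a,b,.018] for a,b in((-.028,-.06),(.028,-.06),(.028,.06),(-.028,.06))])]
    for b in B: cv2.polylines(o,[((proj(c,b@R.T+t)-[x,y]+.5)*f).astype(np.int32)],True,(255,0,255),1)
    b=COVER[1]; q=((proj(c,(b+[0,dx,dz])@R.T+t)-[x,y]+.5)*f)
    for i in range(8):
        for k in(1,2,4):
            if i^k>i: cv2.line(o,tuple(q[i].astype(int)),tuple(q[i^k].astype(int)),(0,255,255),1)
    cv2.imwrite(png,o[:600])
c=pickle.load(open("s19.pkl","rb")); draw(c,225,225,65,60,10,"pics/o19s.png",.541,-.167,-91.1,dx=0)
c=pickle.load(open("w19.pkl","rb")); draw(c,270,120,110,150,4,"pics/o19w.png",.544,-.168,-91.4)
E
```

```text
(no output)
```

View pics/o19s.png

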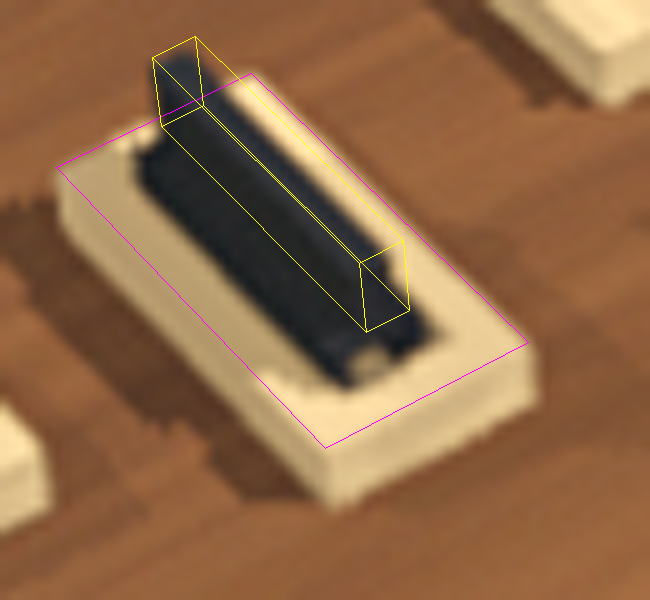

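View pics/o19w.png

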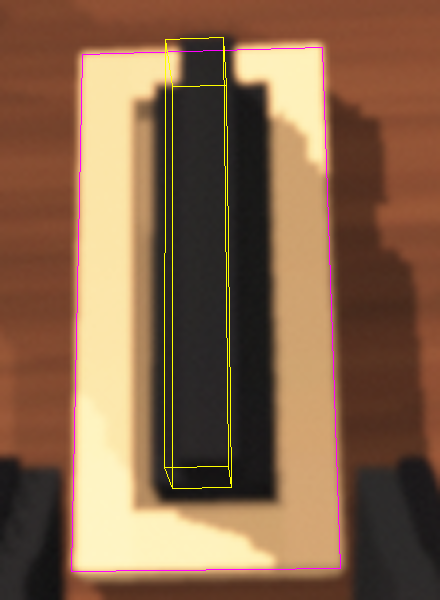

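```bash
python3 -m inch '{"dp":[[-20,0,0],[-20,0,0],[-20,0,0],[-20,0,0],[-10,-20,-10],[-10,-25,-10],[-5,-30,-5],[0,-30,0],[0,-30,0],[0,-30,0],[0,-20,0],[0,0,0]],"yaw":[0,0,0,0,0,0,0,0,0,0,0,0]}'
python3 - <<'E'
from rig import bot
import cv2,pickle
for n in("top","wrist","scene"):
    c=bot.capture(n); pickle.dump(c,open(f"{n}20.pkl","wb")); cv2.imwrite(f"pics/{n}20.png",c["color"][:,:,::-1])
E
```

```text
time_s: 25.37
position: [0.4341, 0.0135, 0.2559]
tcp_rot: [[0.545, -0.023, -0.838], [0.029, -0.999, 0.046], [-0.838, -0.049, -0.543]]
force: [-0.5, 1.2, -0.3]
opening: 0.414
```

View pics/top20.png

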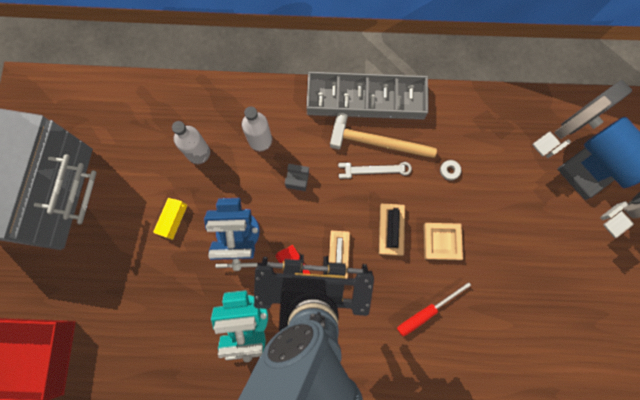

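View pics/wrist20.png

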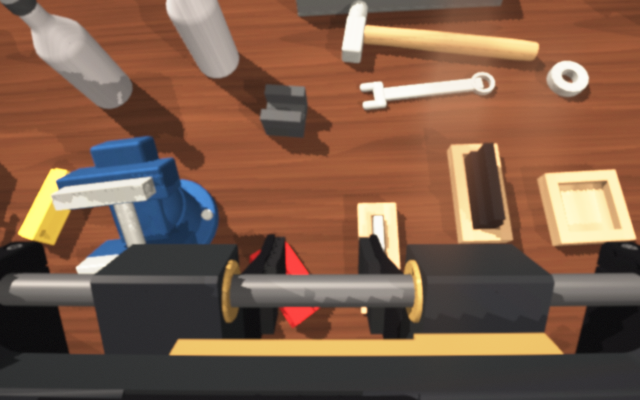

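```bash
cat > cf.py <<'E'
from h import *
import pickle
V=[("top20.pkl",(375,200,35,58),(.5459,-.1668,-91.3),75),("scene20.pkl",(230,225,48,52),(.541,-.1671,-91.1),85),("wrist20.pkl",(455,138,60,98),(.544,-.168,-91.4),60)]
W=[box(-.028,-.016,-.06,.06,0,.018),box(.016,.028,-.06,.06,0,.018),box(-.028,.028,-.06,-.048,0,.018),box(-.028,.028,.048,.06,0,.018)]
D=[]
for f,r,n,thr in V:
    c=pickle.load(open(f,"rb")); im=c["color"].astype(int)
    m=((im.max(2)<thr)).astype(np.uint8)
    x,y,w,h=r
    Rn=Rz(n[2]);tn=np.array([n[0],n[1],0]); cam=Rn.T@(c["pose"][:3,3]-tn)
    occ=np.zeros((h*F,w*F),np.uint8)
    for b in W:
        ctr=b.mean(0)
        k=0 if abs(ctr[0])>.01 else 1
        if ctr[k]*cam[k]>0: occ|=sil(c,[b],Rn,tn,r)
    D.append((c,up(m,r),r,Rn,tn,occ))
from scipy.spatial.transform import Rotation as Ro
def render(d,p):
    c,m,r,Rn,tn,occ=d
    Rc=Ro.from_euler("xyz",p[3:],degrees=True).as_matrix()
    return sil(c,COVER,Rn@Rc,tn+Rn@np.array(p[:3])/1000,r)*(1-occ)
def cost(p): return sum(np.abs(render(d,p)-d[1]).sum()/d[1].sum() for d in D)
for p0 in([0,0,6,0,0,0],[2,-2,7,0,0,1],[0,0,9,3,3,0]):
    p=np.array(p0,float)
    for st in(1,.5):
        S=np.vstack([p]+[p+np.eye(6)[i]*[2,2,2,3,3,2][i]*st for i in range(6)])
        r=minimize(cost,p,method="Nelder-Mead",options=dict(initial_simplex=S,maxiter=600,fatol=1e-4)); p=r.x
    print(np.round(p,2),round(r.fun,3))
o=[]
for d in D:
    c,m,rr,*_=d; x,y,w,h=rr
    im=cv2.resize(c["color"][y:y+h,x:x+w,::-1],None,fx=F,fy=F); mm=render(d,p)
    cs,_=cv2.findContours(mm,cv2.RETR_EXTERNAL,cv2.CHAIN_APPROX_NONE); cv2.drawContours(im,cs,-1,(0,255,0),1)
    o.append(cv2.copyMakeBorder(im,0,400-im.shape[0],0,0,0))
cv2.imwrite("pics/cf.png",cv2.resize(np.hstack(o),None,fx=1.3,fy=1.3))
E
python3 cf.py
```

```text
[ -51.8  -169.41  -33.79  316.68 -400.17  141.65] 3.0
[-16.81 -91.67 -66.88 -17.25 -99.93  15.36] 2.323
[-118.5   116.25  -60.77   82.72 -322.13  110.91] 3.0
```

View pics/cf.png

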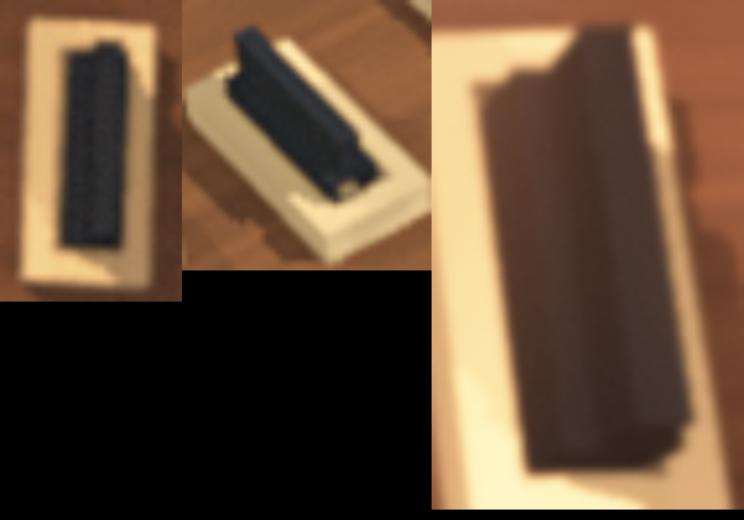

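```bash
sed -i 's/-91.4),60)/-91.4),100)/' cf.py; sed -i 's/^from scipy.spatial/for d in D: print(d[1].sum()\/16,d[5].sum()\/16)\nfrom scipy.spatial/' cf.py; python3 cf.py
```

```text
429.0 433.5625
397.0 507.8125
2316.0 1306.4375
[ 4.09  1.6   0.98  1.6  -2.02 -1.3 ] 0.514
[ 4.29  1.99  0.31  2.72 -1.6  -0.96] 0.521
[ 4.35  1.39  0.29  1.56 -1.58 -1.3 ] 0.517
```

View pics/cf.png

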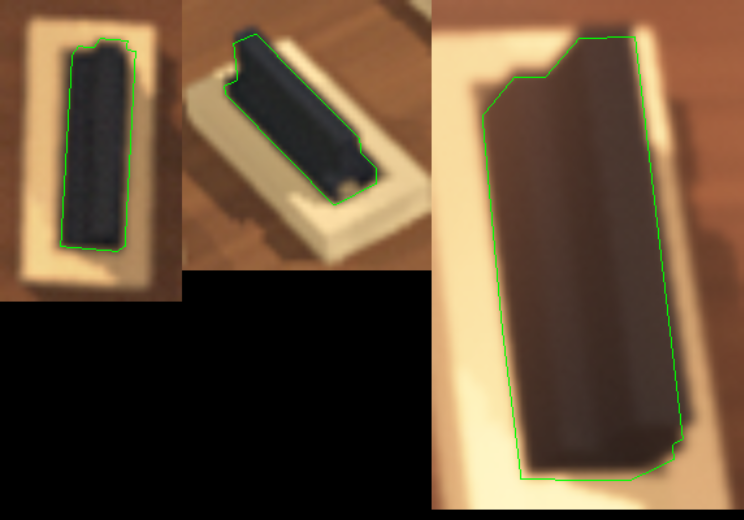

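```bash
python3 -m inch '{"dp":[[0,0,0],[0,0,0],[0,0,0]],"yaw":[0,0,0]}'; python3 -c "
from rig import bot
print(bot.hand_in())"
```

```text
time_s: 25.77
position: [0.4358, 0.0076, 0.2569]
tcp_rot: [[0.547, -0.033, -0.836], [0.021, -0.998, 0.053], [-0.837, -0.047, -0.546]]
force: [0.4, -0.8, -0.6]
opening: 0.414
the job is handed in; nothing more can be done
None
```

I pulled the black cover off the leaning vise and set it down rib up in the wide nest's pocket, then handed the job in at 25.8 s. The hand-in gave no verdict.

**How it was done:**
- **Tilt:** the moves can't tilt the tool, so I pushed it against the arm's reach limit, which left it tilted about 36° (33° at the grip).
- **Pull:** I gripped the rib and pulled along the jaw's lean. It came free at roughly 18 N.
- **Placing:** I turned the cover over the nest, set its low end on the pocket floor and pivoted it flat between the pads. I then opened the fingers and backed away.

**Last checks:**
- **Seating:** the pictures show the cover released and low inside the pocket, rib up, with its length along the pocket. Height is the weakest number: the fit put the cover about 5 to 6 mm below where a seated one should read, which is impossible. I take that only as a sign that it isn't riding high.
- **Tilt and turn:** these fitted within about 3°. The fit was coarse, but the limits are about 4.6° of tilt and 5.7° of turn.
- **Position:** the fit put it 4 to 5 mm off centre, towards the −y wall. The pocket's play allows about 4.2 mm at most and the limit is 6 mm. The cameras also disagreed by 3 to 5 mm on the nest's position.
- **Forces:** the peak was 48 N at the wrist, as the cover bottomed in the pocket; the wrist limit is 120 N. No reading isolates contact by the arm or gripper body, so the 40 N limit there is unconfirmed, but the pictures showed no such contact.
- **Other objects:** nothing else had visibly moved in the final top view, judged by eye; the gripper hid part of the narrow nest and its bar. The gripper ended clear of everything.

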